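# Light up the model house

### The arm

A 6-joint arm with a two-finger parallel gripper is mounted at the origin on the work surface. World frame = base frame: x ahead of the robot, y to its left, z up, the work surface at z = 0. Lengths are in m, angles in degrees, forces in N, time in s.
With the tool pointing down it reaches from about 0.25 to 0.725 m from the base axis. Payload 9.7 kg.
Tool frame: the origin (TCP) lies at the very end of the fingers, on their centre line; the grasp point (between the pads) lies 19 mm behind it; z points along the fingers, y is the line along which they close (so a half turn about z gives the same grasp; the last joint's range is limited). The gripper opens to 85 mm and grips with 20 to 120 N. Pads are 22 mm wide; open, the fingers measure 114 mm over their backs; the gripper's body (76 mm by 85 mm) begins 54 mm behind the grasp point. The pads swing forward as they close: fully open they stand 13 mm farther back than shut.
Start: joints at [-74.599, 4.979, 10.078, 95.1, 0, 90], TCP at [0.146, -0.53, 0.231] pointing down, gripper open.
Joint ranges: [-179.16, 179.16], [-48.56, 103.87], [-65.8, 70.77], [-126.05, 130.52], [-82.76, 87.17], [-180, 180]. Speed limits (degrees/s): [127.2, 127.2, 147.25, 180, 180, 180].

### API

Orientations are given as [roll, pitch, yaw] about the fixed x, y, z axes, in that order (R = Rz(yaw) Ry(pitch) Rx(roll)).
In Python, from workcell import bot gives the robot as it stands.
- The arm moves only by the tool arm_command, never from a script. Its argument "series" is a list of rows, each a list of 4 numbers: the shift along the tool's x, y, z in m, then the turn about the tool's z in rad. A call has exactly 5 rows; each row is the pose to reach, as a shift and turn from the pose commanded when the call began, along the tool's axes at that moment; what a row does not reach only later rows make up. A row lasts 1/10 s, in which the tool goes at most 50 mm and 8.59 degrees, less where a joint would pass 70% of its speed; a pose out of reach is approached as far as the arm can. A call with a gripper value outside its range is refused whole. "hand" is the finger opening in m, from 0 to 0.0854, set as the call begins (left out, the last holds). The fingers move at their own pace and stop on an object; "grip_force" is the grip in N (left out, the last holds). Time passes only in rows, so rows that repeat a pose let the fingers close, or fill a call up. It gives the time, the measured TCP pose, the force, the opening and the grip force at its end, in the units of the state.
- bot.get_obs(): the state, without advancing time (a new reading comes with each control period).
- bot.camera(name): name is "scene" or "top" or "wrist"; returns a dict with "color" (480x640x3 uint8, blue, green, red), "camera_matrix" (3x3 intrinsics, pixels), "dist_coeffs" ([k1, k2, p1, p2, k3] as OpenCV has them; the pictures are not rectified), "xyz" and "orientation" of the camera in the world; the wrist camera has in their place "T_tool_cam" (4x4, takes a point from camera to tool coordinates, whose origin is the TCP and whose axes are the flange's). Camera axes: x right, y up, looking along -z (the intrinsics and any distortion apply to the point x, -y, -z); pixel columns grow to the right and rows downward; lengths in m; the calibration is good to about 2 mm. A picture is of the moment at which its call begins: read the wrist's pose just before it. There is no depth.
- bot.job_done(): hands the job in; it is judged then, once.
Trained networks look in the newest picture that a camera, given by its name, has taken for a name from the list of things; names that differ only in an ending like _2 or _b are one class to them, and where a whole thing is asked for, a point or a joint stands for the part that bears it (a point fixed in the world has none). Each returns a list of dicts, best first, with "confidence" (0 to 1); they miss things now and then, are a little off and sometimes report something else, mostly with a low value. They report only what shows in the picture. A call takes as long as a camera call. They do not tell look-alikes from the thing itself.
- bot.find_in(camera, target): "location" ([column, row] in pixels, amid what is visible of it).
- bot.mark_of(camera, target): "location" ([column, row] in pixels: a listed point, or the origin of a listed thing).
The state is a dict: "time": time; "q": joint angles; "qd": joint speeds; "joint_efforts": joint torques, N m; "ee_pos": TCP position; "tcp_rot": TCP orientation; "wrist_force": force on the tool from outside, world axes, zero at the start; "torque": the same for the moment, N m; "opening": finger opening in m; "grasp_force": force on a finger pad.
Only numpy, scipy, OpenCV 4.12 (cv2) and the standard library are available. Lean on these libraries where they do the work, as an engineer would, in place of code of your own. Each camera call takes 0.05 s, during which the arm holds its last target. There are 200 camera calls.

### The job

First lift the yellow work lamp by its handle off its sloped charging stand, reaching in under the timber cross-bar, and set it down gently and upright in the middle of the cork mat. Then raise the stiff hinged roof of the white model house to half open, 45 degrees from closed, and leave it standing there so that the lamp can light the inside. Let go of everything and leave the glue bottle, the paint jar and the screwdriver where they are.

Things in the scene. Friction and masses are not known exactly. Their poses are not given: they have to be found in the camera images.
- lamp: Yellow battery work lamp, loose, 0.5-0.9 kg. Origin: centre of underside, z up. Base 100 x 100 x 32 mm; white diffuser radius 36 to z = 82; black cap radius 42 to z = 92. Handle: orange flat-sided bar along y, 86 long, 14 wide (x), z = 120 to 136, on two posts (10 thick, at y = +-38); 28 mm of air under it. At first it leans 30 degrees in the stand, top towards the stand's -x (the robot's) side.
- lamp_grip (a point): Middle of the lamp's handle bar, 128 mm above its underside; axes as the lamp's.
- stand: Fixed black charging stand under a light wooden frame. Origin: on the table, front to -x; foot x = -31 to 95, 222 mm wide. Frame: posts 20 x 16 mm at x = -16, y = +-103; cross-bar x = -26 to -14, z = 311 to 327, 222 long. The docked handle's middle is near x = -34, z = 161: the bar above leaves no room for a vertical gripper; one in line with the lamp fits.
- seat (a point): Middle of the stand's seat, at x = 30, z = 50 mm of the stand, where the centre of the lamp's underside sits; axes as the stand's. The seat slopes 30 degrees, low at the front (-x), with a 14 mm front lip and 10 mm side rails round the lamp's base; back open. Pull the lamp out along its own axis.
- mat: Fixed cork mat 170 x 170 mm, 20 mm deep body partly let into the table, so its top is between 6 and 20 mm above the table. Origin: centre of its underside.
- mat_top (a point): Centre of the mat's top surface, 20 mm above the mat's origin, z up; the lamp belongs here.
- house: Fixed white model house, 120 x 120 mm, walls 100 mm high on a 150 x 150 x 6 mm base, open inside. Origin: on the table, 30 mm behind (+x of) the house's centre. Its -x side looks towards the robot; the roof is hinged along that near upper edge.
- roof (a joint): Angle of the flat roof, rad: 0 closed (level), 0.785 = 45 degrees, at most 1.7. The far edge rises and comes over towards the robot. Stiff friction hinge (about 0.3 N m): it stays where it is left. It starts between 0 and 0.2.
- roof_hinge (a point): Middle of the roof's hinge line, in the house frame at x = -98, z = 100 mm. Its axes turn with the roof: y along the hinge, x across the roof away from the hinge, z out of the roof. The roof slab is 136 x 136 x 8 mm: x = 0 to 136 mm, z = 0 to 8 mm.
- roof_grip (a point): Grip point on the terracotta-coloured upright strip (chimney row) near the roof's free, far edge: strip 12 mm wide (x), 60 mm long (y), 28 mm tall (z = 8 to 36 mm); this point is on its middle line 22 mm above the slab's surface, at x = 112, z = 30 mm from the hinge. Axes as the roof's.
- glue: White glue bottle with red cap, radius 20 mm, 95 mm tall, loose; bystander. Origin: centre of its underside.
- paint: Paint jar with blue lid, radius 27 mm, 60 mm tall, loose; bystander. Origin: centre of its underside.
- driver: Screwdriver with red handle, 150 mm long, lying on the table behind the stand, loose; bystander.
Things that resemble listed ones, but are neither listed nor needed, are in the scene too. Of the things that look like the house, the larger one is meant.

How it is judged:
By the outcome, as a careful person would: the job done as asked, in the order asked, and still so for the second after the job is handed in, with the robot touching nothing.
It also fails if it takes over 72 s, if anything falls off the work surface, if the arm or the gripper's body presses on something with over 40 N, if the wrist force passes 120 N, or if a joint passes its speed limit or range.

## Working session

There is one attempt and no reset: what is moved stays moved. The work goes in short steps, Python scripts to look and compute and a tool call to move; the robot and the scene stay as the last step left them, time stands still between calls to the robot, and variables do not carry over. Pictures are saved under pics/ and viewed, at most 10 in all, crops included, and the job is handed in when it is done.

Besides the shell and the picture viewer there is one more tool, called after ">>>" as name([rows], argument=value, ...), one row to a line, values as JSON. arm_command: Moves the arm, as the interface text tells. Its arguments: {"type":"object","properties":{"series":{"type":"array"},"hand":{"type":"number"},"grip_force":{"type":"number"}},"required":["series"]}

```bash
mkdir -p pics; ls; cat > h.py <<'E'
import numpy as np, cv2
from scipy.spatial.transform import Rotation as R
from workcell import bot
F=np.diag([1,-1,-1.])
def snap(cam,name=None):
    o=bot.get_obs(); c=bot.camera(cam)
    if name: cv2.imwrite('pics/'+name,c['color'])
    if 'T_tool_cam' in c:
        T=np.eye(4);T[:3,:3]=R.from_euler('xyz',o['tcp_rot'],degrees=True).as_matrix();T[:3,3]=o['ee_pos']
        T=T@np.array(c['T_tool_cam'])
    else:
        T=np.eye(4);T[:3,:3]=R.from_euler('xyz',c['orientation'],degrees=True).as_matrix();T[:3,3]=c['xyz']
    return dict(T=T,K=np.array(c['camera_matrix']),d=np.array(c['dist_coeffs']),img=c['color'])
def ray(v,px):
    p=cv2.undistortPoints(np.array([[px]],float),v['K'],v['d'])[0,0]
    r=v['T'][:3,:3]@F@np.array([p[0],p[1],1]); return v['T'][:3,3],r/np.linalg.norm(r)
def atz(v,px,z):
    o,r=ray(v,px); return o+r*(z-o[2])/r[2]
def tri(obs):
    A=np.zeros((3,3));b=np.zeros(3);L=[ray(v,p) for v,p in obs]
    for o,r in L: P=np.eye(3)-np.outer(r,r);A+=P;b+=P@o
    x=np.linalg.solve(A,b); return x,[round(1000*float(np.linalg.norm((np.eye(3)-np.outer(r,r))@(x-o))),1) for o,r in L]
def proj(v,X):
    X=np.atleast_2d(X); Xc=(X-v['T'][:3,3])@v['T'][:3,:3]@F
    return cv2.projectPoints(Xc,np.zeros(3),np.zeros(3),v['K'],v['d'])[0][:,0]
E
python3 - <<'E'
from h import *
np.set_printoptions(precision=3,suppress=True)
print(bot.get_obs())
for c in ['scene','top']:
    v=snap(c,c+'.png'); print(c,v['T'],v['K'],v['d'])
    for t in ['lamp','lamp_grip','stand','seat','mat','mat_top','house','roof_hinge','roof_grip','glue','paint','driver']:
        print(c,t,*[([round(x) for x in m['location']],round(m['confidence'],2)) for m in bot.mark_of(c,t)])
E
```

```text
pics
{'time': 0.0, 'q': array([-74.6  ,   5.011,  10.032,  95.1  ,  -0.001,  90.001]), 'qd': array([-0.058,  0.03 , -0.032, -0.004, -0.098,  0.027]), 'joint_efforts': array([  0.002, -52.039,  46.48 ,   0.016,  -0.   ,  -0.   ]), 'ee_pos': array([ 0.146, -0.53 ,  0.231]), 'tcp_rot': array([-179.921,    0.001,   15.398]), 'wrist_force': array([-0.372, -0.064, -0.682]), 'torque': array([-0.005, -0.003, -0.021]), 'grasp_force': 0.0, 'opening': 0.08563779824693336}
scene [[-0.621 -0.594  0.511  1.277]
 [ 0.784 -0.474  0.402  0.582]
 [ 0.003  0.65   0.76   1.1  ]
 [ 0.     0.     0.     1.   ]] [[573.049   0.    325.516]
 [  0.    573.049 239.079]
 [  0.      0.      1.   ]] [-0.106  0.     0.     0.     0.   ]
scene lamp ([319, 252], 0.96)
scene lamp_grip ([327, 204], 0.85) ([316, 250], 0.25)
scene stand ([322, 257], 0.71) ([424, 258], 0.21)
scene seat ([402, 339], 0.69)
scene mat
scene mat_top ([223, 193], 0.83) ([226, 199], 0.57)
scene house ([450, 389], 0.97) ([417, 301], 0.66) ([377, 317], 0.47)
scene roof_hinge ([468, 351], 0.98) ([450, 248], 0.77) ([223, 194], 0.56) ([324, 256], 0.
[... 227 characters left out ...]
.    -0.02  -0.003  0.051]
 [-0.006  0.132  0.991  1.536]
 [ 0.     0.     0.     1.   ]] [[624.797   0.    323.005]
 [  0.    624.797 235.742]
 [  0.      0.      1.   ]] [-0.059  0.     0.     0.     0.   ]
top lamp ([330, 232], 0.84)
top lamp_grip ([337, 254], 0.67) ([328, 232], 0.53)
top stand ([334, 246], 0.79)
top seat ([328, 234], 0.75) ([229, 266], 0.24)
top mat ([470, 242], 0.95) ([220, 305], 0.32)
top mat_top ([469, 236], 0.92)
top house ([232, 267], 0.77) ([164, 204], 0.77) ([328, 230], 0.66)
top roof_hinge ([220, 304], 0.83) ([156, 228], 0.68)
top roof_grip ([218, 258], 0.74) ([152, 194], 0.72)
top glue ([217, 216], 0.63)
top paint ([247, 221], 0.85)
top driver ([312, 189], 0.73)
```

View pics/scene.png

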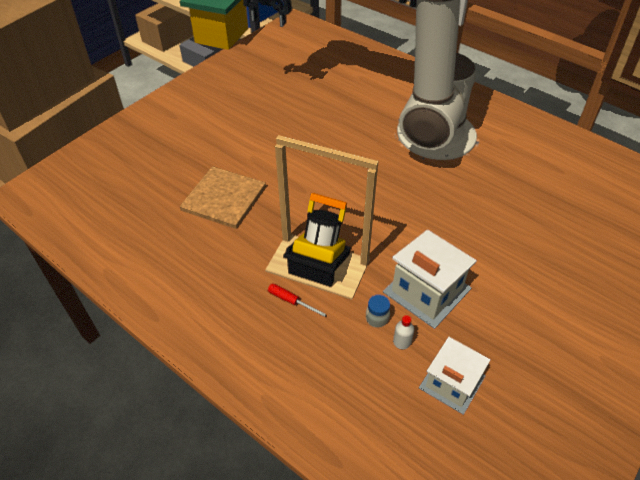

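View pics/top.png

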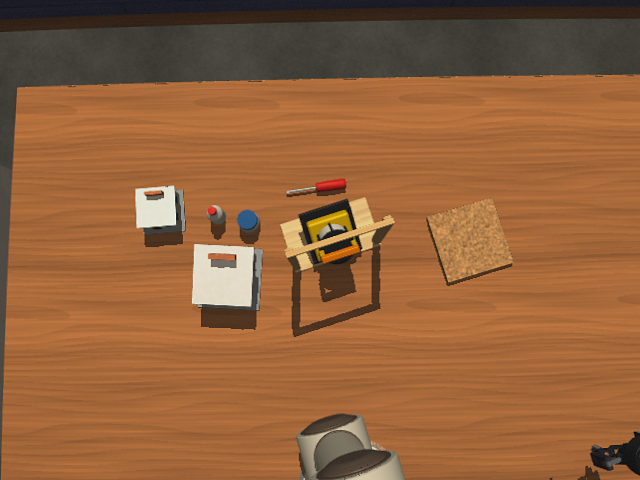

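The yellow lamp is at scene (322,230) and top (335,240). The only thing like it is the green-and-yellow crate in the background at scene (215,20). There are two houses: the larger at scene (430,270) and top (225,275), and a smaller look-alike at scene (457,372) and top (157,207). I choose the larger one. The mat is at top (470,242) and scene (223,195).

The moves can't tilt the tool directly. I'll measure, then test what an out-of-reach command does, in free space.

```bash
python3 - <<'E'
from h import *
np.set_printoptions(precision=4,suppress=True)
s=snap('scene');t=snap('top')
def om(v,lo,hi,box):
    x0,y0,x1,y1=box;h=cv2.cvtColor(v['img'],cv2.COLOR_BGR2HSV)[y0:y1,x0:x1]
    m=cv2.inRange(h,lo,hi);ys,xs=np.nonzero(m);return np.array([xs.mean()+x0,ys.mean()+y0]),len(xs)
g=lambda c,tg:[np.round(m['location'],1).tolist() for m in bot.mark_of(c,tg)]
P=lambda tg:(g('scene',tg),g('top',tg))
for tg in ['lamp_grip','roof_grip','roof_hinge','mat_top','seat','house','stand']:print(tg,P(tg))
T=lambda a,b:tri([(s,a),(t,b)])
print('bar L',T((277,139),(287,254)),'bar R', T((376,162),(393,220)))
a=P('lamp_grip');print('grip',T(a[0][0],a[1][0]))
a=P('mat_top');print('mat',T(a[0][0],a[1][0]))
for n,c in dict(a=(427,201),b=(489,191),c=(512,265),d=(448,283)).items():print(n,atz(t,c,.013))
for n,c in dict(a=(194,245),b=(254,247),c=(253,308),d=(193,305)).items():print('roof',n,atz(t,c,.112))
print('roof far edge R corner',T((394,260),(194,245)) , T((428,234),(253,308)),T((474,262),(193,305)))
print('chimney',T((425,263),(222,257)))
cv2.imwrite('pics/crop.png',np.vstack([cv2.resize(s['img'][190:330,260:480],(640,407)),]))
E
```

```text
lamp_grip ([[328.6, 200.2]], [[337.5, 252.0], [220.0, 259.7], [469.1, 245.0]])
roof_grip ([[451.7, 371.9], [425.0, 258.5]], [[151.3, 193.5], [222.0, 253.0]])
roof_hinge ([[467.9, 347.0], [448.3, 246.2]], [[153.7, 225.4], [219.4, 301.8]])
mat_top ([[224.7, 195.1]], [[469.2, 237.3]])
seat ([], [[329.5, 232.5]])
house ([[419.0, 300.6], [447.7, 386.2]], [[162.3, 202.8], [229.1, 267.4]])
stand ([[321.0, 257.1]], [[331.7, 246.2]])
bar L (array([0.5955, 0.0506, 0.3909]), [97.9, 97.9]) bar R (array([0.5543, 0.0157, 0.3219]), [107.1, 107.1])
grip (array([0.5545, 0.0234, 0.1679]), [1.0, 1.0])
mat (array([ 0.5975, -0.3   ,  0.0176]), [3.5, 3.5])
a [ 0.693  -0.2035  0.013 ]
b [ 0.7154 -0.3594  0.013 ]
c [ 0.5296 -0.4061  0.013 ]
d [ 0.4889 -0.2465  0.013 ]
roof a [0.5826 0.3532 0.112 ]
roof b [0.5752 0.2147 0.112 ]
roof c [0.4359 0.2177 0.112 ]
roof d [0.445  0.3546 0.112 ]
roof far edge R corner (array([0.5999, 0.2901, 0.2046]), [51.7, 51.7]) (array([0.435 , 0.2231, 0.0871]), [2.8, 2.8]) (array([0.4463, 0.3561, 0.0963]), [2.0, 2.0])
chimney (array([0.5511, 0.2831, 0.1395]), [0.8, 0.8])
```

>>> arm_command([
  [0,0.05,0,0],
  [0,0.1,0,0],
  [0,0.15,0,0],
  [0,0.2,0,0],
  [0,0.25,0,0],
])

```text
time: 2.8
ee_pos: [0.2025, -0.7351, 0.2332]
tcp_rot: [-179.9, 0.0, 15.4]
wrist_force: [-0.4, -0.2, 0.1]
opening: 0.0851
grasp_force: 0.0
```

>>> arm_command([
  [0,0.05,0,0],
  [0,0.1,0,0],
  [0,0.15,0,0],
  [0,0.2,0,0],
  [0,0.25,0,0],
])

```text
time: 3.3
ee_pos: [0.2229, -0.8091, 0.1807]
tcp_rot: [177.0, 0.0, 15.4]
wrist_force: [-0.1, 0.0, 0.6]
opening: 0.0853
grasp_force: 0.0
```

>>> arm_command([
  [0,0.0,0,0],
  [0,0.0,0,0],
  [0,0.0,0,0],
  [0,0.0,0,0],
  [0,0.0,0,0],
])

```text
time: 3.8
ee_pos: [0.2227, -0.8084, 0.1802]
tcp_rot: [177.1, -0.0, 15.4]
wrist_force: [-0.0, 0.1, -0.0]
opening: 0.0856
grasp_force: 0.0
```

The tool tilted slightly outward at full stretch. Next I check whether that tilt persists when I pull back.

>>> arm_command([
  [0,-0.03,0,0],
  [0,-0.06,0,0],
  [0,-0.1,0,0],
  [0,-0.1,0,0],
  [0,-0.1,0,0],
])

```text
time: 4.3
ee_pos: [0.1953, -0.7089, 0.1744]
tcp_rot: [177.3, -0.0, 15.4]
wrist_force: [1.0, -0.3, -0.3]
opening: 0.0855
grasp_force: 0.0
```

>>> arm_command([
  [0,1,0,0],
  [0,1,0,0],
  [0,1,0,0],
  [0,1,0,0],
  [0,1,0,0],
])

```text
time: 4.8
ee_pos: [0.231, -0.8383, 0.1428]
tcp_rot: [175.5, -0.0, 15.4]
wrist_force: [0.7, -0.8, -2.1]
opening: 0.0856
grasp_force: 0.0
```

>>> arm_command([
  [0,1,0,0],
  [0,1,0,0],
  [0,1,0,0],
  [0,1,0,0],
  [0,1,0,0],
])

```text
time: 5.3
ee_pos: [0.2453, -0.8904, 0.0935]
tcp_rot: [171.5, -0.0, 15.4]
wrist_force: [-0.7, 0.1, -0.3]
opening: 0.0854
grasp_force: 0.0
```

```bash
python3 -c "
from h import *
o=bot.get_obs();print(o['q'],o['ee_pos'],o['tcp_rot'])"
```

```text
[-7.45993972e+01  5.89579569e+01  7.07664888e+01  9.33424231e+01
  7.19236652e-04  9.00005082e+01] [ 0.24527343 -0.8904095   0.09351389] [ 1.71533891e+02 -7.86215010e-04  1.54002061e+01]
```

The elbow joint is at its limit, so pushing out and up should swing the whole arm up and increase the tilt.

>>> arm_command([
  [0,1,-1,0],
  [0,1,-1,0],
  [0,1,-1,0],
  [0,1,-1,0],
  [0,1,-1,0],
])

```text
time: 5.8
ee_pos: [0.2378, -0.8633, 0.2011]
tcp_rot: [168.4, 0.0, 15.4]
wrist_force: [-0.2, -0.5, -0.1]
opening: 0.0852
grasp_force: 0.0
```

>>> arm_command([
  [0,1,-1,0],
  [0,1,-1,0],
  [0,1,-1,0],
  [0,1,-1,0],
  [0,1,-1,0],
])

```text
time: 6.3
ee_pos: [0.2295, -0.8332, 0.286]
tcp_rot: [165.7, -0.0, 15.4]
wrist_force: [-0.8, 0.0, -0.3]
opening: 0.0854
grasp_force: 0.0
```

```bash
python3 -c "
from h import *
o=bot.get_obs();print(o['q'],o['ee_pos'],o['tcp_rot'])"
```

```text
[-7.45981149e+01  4.59832356e+01  7.07436072e+01  1.00440551e+02
  5.12194903e-05  9.00002246e+01] [ 0.22954134 -0.83323654  0.28601983] [ 1.65680180e+02 -1.05178712e-04  1.54016802e+01]
```

>>> arm_command([
  [0,1,0,0],
  [0,1,0,0],
  [0,1,0,0],
  [0,1,0,0],
  [0,1,0,0],
])

```text
time: 6.8
ee_pos: [0.2457, -0.8918, 0.2318]
tcp_rot: [162.7, -0.0, 15.4]
wrist_force: [-0.3, 0.5, 0.6]
opening: 0.0855
grasp_force: 0.0
```

>>> arm_command([
  [0,1,0,0],
  [0,1,0,0],
  [0,1,0,0],
  [0,1,0,0],
  [0,1,0,0],
])

```text
time: 7.3
ee_pos: [0.2576, -0.9351, 0.2026]
tcp_rot: [159.4, -0.0, 15.4]
wrist_force: [-0.2, 0.6, -0.1]
opening: 0.0858
grasp_force: 0.0
```

>>> arm_command([
  [0,1,0,0],
  [0,1,0,0],
  [0,1,0,0],
  [0,1,0,0],
  [0,1,0,0],
])

```text
time: 7.8
ee_pos: [0.2668, -0.9685, 0.1898]
tcp_rot: [156.1, -0.0, 15.4]
wrist_force: [-0.0, 0.6, -0.0]
opening: 0.0853
grasp_force: 0.0
```

The tilt persists and builds up, but it points along the arm's azimuth, and I need it along the stand's x axis. Before using it I check whether pulling in at the inner limit reverses it.

>>> arm_command([
  [0,-0.04,-0.034,0],
  [0,-0.08,-0.068,0],
  [0,-0.12,-0.1,0],
  [0,-0.16,-0.135,0],
  [0,-0.2,-0.17,0],
])

```text
time: 8.3
ee_pos: [0.2161, -0.7843, 0.2463]
tcp_rot: [156.1, 0.0, 15.4]
wrist_force: [0.4, -0.2, 1.1]
opening: 0.0853
grasp_force: 0.0
```

>>> arm_command([
  [0,-0.04,-0.034,0],
  [0,-0.08,-0.068,0],
  [0,-0.12,-0.1,0],
  [0,-0.16,-0.135,0],
  [0,-0.2,-0.17,0],
])

```text
time: 8.8
ee_pos: [0.1524, -0.5532, 0.3176]
tcp_rot: [156.0, 0.0, 15.4]
wrist_force: [0.4, -0.1, 0.6]
opening: 0.085
grasp_force: 0.0
```

>>> arm_command([
  [0,-0.045,-0.02,0],
  [0,-0.09,-0.04,0],
  [0,-0.14,-0.06,0],
  [0,-0.18,-0.08,0],
  [0,-0.23,-0.1,0],
])

```text
time: 9.3
ee_pos: [0.0868, -0.3153, 0.3155]
tcp_rot: [156.0, -0.0, 15.4]
wrist_force: [0.1, 1.0, 1.4]
opening: 0.0855
grasp_force: 0.0
```

```bash
python3 -c "
from h import *
o=bot.get_obs();print(o['q'],o['ee_pos'],o['tcp_rot'])"
```

```text
[-7.45994718e+01 -4.57893883e+01 -2.04457161e+01  9.13294422e+01
  1.39936855e-04  9.00017762e+01] [ 0.08684201 -0.31526394  0.31548947] [ 1.55985770e+02 -8.50658459e-04  1.53989627e+01]
```

>>> arm_command([
  [0,-0.9,-0.4,0],
  [0,-0.9,-0.4,0],
  [0,-0.9,-0.4,0],
  [0,-0.9,-0.4,0],
  [0,-0.9,-0.4,0],
])

```text
time: 9.8
ee_pos: [0.0539, -0.1958, 0.4142]
tcp_rot: [158.4, -0.0, 15.4]
wrist_force: [0.7, 0.1, 0.9]
opening: 0.0857
grasp_force: 0.0
```

```bash
python3 -c "
from h import *
o=bot.get_obs();print(o['q'],o['ee_pos'],o['tcp_rot'])"
```

```text
[-7.45984281e+01 -4.85534594e+01 -6.33941514e+00  1.10620436e+02
  1.56978909e-04  9.00015299e+01] [ 0.05393626 -0.19579045  0.41422226] [ 1.58406392e+02 -7.08981010e-04  1.54002072e+01]
```

It works. Pulling inward and down should do it faster.

>>> arm_command([
  [0,-1,0.2,0],
  [0,-1,0.2,0],
  [0,-1,0.2,0],
  [0,-1,0.2,0],
  [0,-1,0.2,0],
])

```text
time: 10.3
ee_pos: [0.0509, -0.1314, 0.4321]
tcp_rot: [162.2, 0.1, 14.8]
wrist_force: [0.8, -0.3, 0.4]
opening: 0.0855
grasp_force: 0.0
```

>>> arm_command([
  [0,-1,0.2,0],
  [0,-1,0.2,0],
  [0,-1,0.2,0],
  [0,-1,0.2,0],
  [0,-1,0.2,0],
])

```text
time: 10.8
ee_pos: [0.0686, -0.0814, 0.4022]
tcp_rot: [165.5, 0.2, 14.6]
wrist_force: [-1.1, -0.4, 0.6]
opening: 0.0853
grasp_force: 0.0
```

```bash
python3 -c "
from h import *
o=bot.get_obs();print(o['q'],o['ee_pos'],o['tcp_rot'])"
```

```text
[-13.21650569 -48.56413728  -5.04423711 126.85436166 -12.88046037
 151.37705985] [ 0.06860459 -0.08137199  0.40216542] [165.52491991   0.23933901  14.62280126]
```

>>> arm_command([
  [-0.01,0.04,0.02,0],
  [-0.02,0.08,0.05,0],
  [-0.03,0.12,0.09,0],
  [-0.04,0.16,0.13,0],
  [-0.042,0.2,0.16,0],
])

```text
time: 11.3
ee_pos: [0.0832, -0.1762, 0.3611]
tcp_rot: [165.5, 0.2, 14.7]
wrist_force: [2.0, -0.7, 1.1]
opening: 0.0855
grasp_force: 0.0
```

>>> arm_command([
  [0,0.02,0.04,0],
  [0,0.04,0.08,0],
  [0,0.044,0.11,0],
  [0,0.044,0.11,0],
  [0,0.044,0.11,0],
])

```text
time: 11.8
ee_pos: [0.1003, -0.2429, 0.2655]
tcp_rot: [165.7, 0.3, 14.6]
wrist_force: [0.0, -0.7, 0.1]
opening: 0.0854
grasp_force: 0.0
```

```bash
python3 -c "
from h import *
o=bot.get_obs();print(o['q'],o['ee_pos'],o['tcp_rot'])"
```

```text
[-64.3428249  -46.71670153 -23.99483808  98.74926649  -2.96923907
 100.66344979] [ 0.10028058 -0.24286255  0.26548585] [165.72405048   0.27042365  14.59592397]
```

>>> arm_command([
  [0,-1,0.3,0],
  [0,-1,0.3,0],
  [0,-1,0.3,0],
  [0,-1,0.3,0],
  [0,-1,0.3,0],
])

```text
time: 12.3
ee_pos: [0.1651, -0.1503, 0.2217]
tcp_rot: [167.3, 2.0, 14.2]
wrist_force: [0.7, -1.8, 0.3]
opening: 0.0856
grasp_force: 0.0
```

```bash
python3 -c "
from h import *
o=bot.get_obs();print(o['q'],o['ee_pos'],o['tcp_rot'])"
```

```text
[-28.70103699 -48.56395997 -29.36728334 101.9121617  -10.62753836
 136.24469329] [ 0.1650526  -0.15029061  0.22170974] [167.29341852   2.00170395  14.15293657]
```

```bash
cat >> h.py <<'E'
def way(*W):
    o=bot.get_obs();M=R.from_euler('xyz',o['tcp_rot'],degrees=True).as_matrix();p=np.array(o['ee_pos'])
    print('q',np.round(o['q'],1),'p',np.round(p,4),'zaxis',np.round(M[:,2],3),'y',np.round(M[:,1],3))
    for w in W: d=M.T@(np.array(w)-p);print('->',w,'tool delta',np.round(d,4),round(float(np.linalg.norm(d)),3));p=np.array(w)
    return M
E
python3 - <<'E'
from h import *
np.set_printoptions(precision=4,suppress=True)
way((.35,-.1,.42),(.45,.1,.5),(.5,.4,.5))
s=snap('scene');t=snap('top')
T=lambda a,b:tri([(s,a),(t,b)])
a,b=T((376,162),(287,254)),T((277,139),(393,220));print(a,b);d=a[0]-b[0];print('stand yaw',np.degrees(np.arctan2(-d[0],d[1])),np.linalg.norm(d))
p=T((328.6,200.2),(337.5,252))[0];print(p)
E
```

```text
q [-28.7 -48.6 -29.4 101.9 -10.6 136.2] p [ 0.1651 -0.1503  0.2217] zaxis [ 0.021 -0.222 -0.975] y [ 0.246 -0.944  0.22 ]
-> (0.35, -0.1, 0.42) tool delta [ 0.1846  0.0416 -0.2006] 0.276
-> (0.45, 0.1, 0.5) tool delta [ 0.143  -0.1466 -0.1202] 0.237
-> (0.5, 0.4, 0.5) tool delta [ 0.1218 -0.2709 -0.0654] 0.304
(array([0.5348, 0.126 , 0.3274]), [0.4, 0.4]) (array([ 0.5988, -0.0834,  0.3203]), [0.1, 0.1])
stand yaw 16.997163065970625 0.2190453807953711
[0.5545 0.0234 0.1679]
```

>>> arm_command([
  [0.03,0.007,-0.033,0],
  [0.06,0.014,-0.067,0],
  [0.1,0.02,-0.1,0],
  [0.13,0.03,-0.135,0],
  [0.16,0.036,-0.17,0],
])

```text
time: 12.9
ee_pos: [0.3264, -0.1089, 0.3903]
tcp_rot: [167.4, 2.0, 14.2]
wrist_force: [-0.4, -0.8, 0.1]
opening: 0.0854
grasp_force: 0.0
```

>>> arm_command([
  [0.02,0.0,-0.03,0],
  [0.05,-0.03,-0.05,0],
  [0.08,-0.06,-0.08,0],
  [0.11,-0.09,-0.1,0],
  [0.14,-0.12,-0.13,0],
])

```text
time: 13.4
ee_pos: [0.4316, 0.0554, 0.4835]
tcp_rot: [168.1, 2.0, 15.1]
wrist_force: [0.6, -1.0, 1.0]
opening: 0.0853
grasp_force: 0.0
```

>>> arm_command([
  [0.03,-0.04,-0.01,0],
  [0.05,-0.08,-0.02,0],
  [0.07,-0.12,-0.03,0],
  [0.09,-0.16,-0.04,0],
  [0.11,-0.2,-0.05,0],
])

```text
time: 13.9
ee_pos: [0.5056, 0.12, 0.4811]
tcp_rot: [170.1, 1.8, 18.9]
wrist_force: [0.0, -1.0, -0.0]
opening: 0.0854
grasp_force: 0.0
```

```bash
python3 -c "
from h import *
way((.53,.43,.5),(.73,.6,.5))"
```

```text
q [ 18.8  20.7  59.4 130.5  -9.9 179.8] p [0.5056 0.12   0.4811] zaxis [ 0.027 -0.173 -0.985] y [ 0.325 -0.93   0.172]
-> (0.53, 0.43, 0.5) tool delta [ 0.1231 -0.2771 -0.0715] 0.312
-> (0.73, 0.6, 0.5) tool delta [ 0.2442 -0.0932 -0.024 ] 0.262
```

Joint 6 is at its limit, so I turn the tool about -88° to bring its y axis along the stand's x axis, azimuth 17°.

>>> arm_command([
  [0,0,0,-0.15],
  [0,0,0,-0.3],
  [0,0,0,-0.45],
  [0,0,0,-0.6],
  [0,0,0,-0.75],
])

```text
time: 14.4
ee_pos: [0.5046, 0.1192, 0.4813]
tcp_rot: [174.0, 8.1, 62.0]
wrist_force: [0.1, -0.2, -0.3]
opening: 0.0855
grasp_force: 0.0
```

>>> arm_command([
  [0,0,0,-0.15],
  [0,0,0,-0.3],
  [0,0,0,-0.45],
  [0,0,0,-0.6],
  [0,0,0,-0.75],
])

```text
time: 14.9
ee_pos: [0.5046, 0.1192, 0.4814]
tcp_rot: [-178.8, 10.0, 105.5]
wrist_force: [-0.3, 0.3, 0.5]
opening: 0.0851
grasp_force: 0.0
```

```bash
python3 -c "
from h import *
way((.45,.35,.5),(.65,.5,.5))"
```

```text
q [ 18.7  20.5  59.3 130.5  -9.9  93.5] p [0.5046 0.1192 0.4814] zaxis [ 0.026 -0.173 -0.985] y [ 0.965  0.263 -0.021]
-> (0.45, 0.35, 0.5) tool delta [ 0.2301  0.0077 -0.0597] 0.238
-> (0.65, 0.5, 0.5) tool delta [ 0.0899  0.2324 -0.0207] 0.25
```

>>> arm_command([
  [0.045,0,-0.01,0],
  [0.09,0,-0.02,0],
  [0.135,0,-0.03,0],
  [0.18,0,-0.04,0],
  [0.22,0,-0.04,0],
])

```text
time: 15.4
ee_pos: [0.4393, 0.3247, 0.4553]
tcp_rot: [179.5, 9.2, 105.1]
wrist_force: [0.8, 0.5, 0.3]
opening: 0.0853
grasp_force: 0.0
```

>>> arm_command([
  [0.36,0.93,-0.3,0],
  [0.36,0.93,-0.3,0],
  [0.36,0.93,-0.3,0],
  [0.36,0.93,-0.3,0],
  [0.36,0.93,-0.3,0],
])

```text
time: 15.9
ee_pos: [0.4847, 0.3625, 0.4166]
tcp_rot: [-180.0, 9.8, 105.1]
wrist_force: [-0.6, 0.0, 0.1]
opening: 0.0855
grasp_force: 0.0
```

```bash
python3 -c "
from h import *
way()"
```

```text
q [ 40.9  34.6  70.8 130.5  -8.8 116.2] p [0.4847 0.3625 0.4166] zaxis [ 0.044 -0.164 -0.985] y [ 0.965  0.26  -0.   ]
```

>>> arm_command([
  [0.2,0.5,-1,0],
  [0.2,0.5,-1,0],
  [0.2,0.5,-1,0],
  [0.2,0.5,-1,0],
  [0.2,0.5,-1,0],
])

```text
time: 16.4
ee_pos: [0.4678, 0.3671, 0.4412]
tcp_rot: [177.6, 8.8, 105.2]
wrist_force: [0.5, 1.0, 0.0]
opening: 0.0854
grasp_force: 0.0
```

>>> arm_command([
  [0.2,0.5,-1,0],
  [0.2,0.5,-1,0],
  [0.2,0.5,-1,0],
  [0.2,0.5,-1,0],
  [0.2,0.5,-1,0],
])

```text
time: 16.9
ee_pos: [0.4518, 0.3686, 0.4648]
tcp_rot: [175.4, 7.8, 105.2]
wrist_force: [0.3, 0.3, 0.6]
opening: 0.0856
grasp_force: 0.0
```

```bash
python3 -c "
from h import *
way()"
```

```text
q [ 43.6  29.9  70.8 130.5  -9.  118. ] p [0.4518 0.3686 0.4648] zaxis [ 0.113 -0.109 -0.988] y [0.959 0.272 0.079]
```

>>> arm_command([
  [-0.2,-0.5,-1,0],
  [-0.2,-0.5,-1,0],
  [-0.2,-0.5,-1,0],
  [-0.2,-0.5,-1,0],
  [-0.2,-0.5,-1,0],
])

```text
time: 17.4
ee_pos: [0.4274, 0.3547, 0.5124]
tcp_rot: [171.2, 5.4, 105.5]
wrist_force: [-0.4, 0.5, -0.6]
opening: 0.0851
grasp_force: 0.0
```

```bash
python3 -c "
from h import *
way()"
```

```text
q [ 44.3  25.1  70.7 130.5  -8.9 117.9] p [0.4274 0.3547 0.5124] zaxis [ 0.172 -0.049 -0.984] y [0.948 0.278 0.152]
```

>>> arm_command([
  [-0.5,-0.4,-1,0],
  [-0.5,-0.4,-1,0],
  [-0.5,-0.4,-1,0],
  [-0.5,-0.4,-1,0],
  [-0.5,-0.4,-1,0],
])

```text
time: 17.9
ee_pos: [0.4379, 0.2737, 0.5665]
tcp_rot: [166.9, 3.7, 105.8]
wrist_force: [-0.1, -0.2, -0.5]
opening: 0.085
grasp_force: 0.0
```

>>> arm_command([
  [-0.3,-0.5,-1,0],
  [-0.3,-0.5,-1,0],
  [-0.3,-0.5,-1,0],
  [-0.3,-0.5,-1,0],
  [-0.3,-0.5,-1,0],
])

```text
time: 18.4
ee_pos: [0.4242, 0.2146, 0.6126]
tcp_rot: [162.4, 2.5, 106.2]
wrist_force: [0.2, 0.2, -0.2]
opening: 0.0855
grasp_force: 0.0
```

```bash
python3 -c "
from h import *
way()"
```

```text
q [ 30.9  13.8  70.7 130.4  -6.7 103.3] p [0.4242 0.2146 0.6126] zaxis [ 0.302  0.044 -0.952] y [0.912 0.279 0.302]
```

>>> arm_command([
  [-0.1,-0.5,-1,0],
  [-0.1,-0.5,-1,0],
  [-0.1,-0.5,-1,0],
  [-0.1,-0.5,-1,0],
  [-0.1,-0.5,-1,0],
])

```text
time: 18.9
ee_pos: [0.3935, 0.182, 0.6522]
tcp_rot: [157.8, 1.5, 106.6]
wrist_force: [0.9, 0.2, 0.7]
opening: 0.0855
grasp_force: 0.0
```

>>> arm_command([
  [0,-0.5,-1,0],
  [0,-0.5,-1,0],
  [0,-0.5,-1,0],
  [0,-0.5,-1,0],
  [0,-0.5,-1,0],
])

```text
time: 19.4
ee_pos: [0.3557, 0.1605, 0.6869]
tcp_rot: [153.1, 0.4, 107.0]
wrist_force: [0.8, 0.1, -0.6]
opening: 0.0854
grasp_force: 0.0
```

```bash
python3 -c "
from h import *
way()"
```

```text
q [ 28.3   3.9  70.7 130.4  -5.4  99.8] p [0.3557 0.1605 0.6869] zaxis [ 0.435  0.126 -0.892] y [0.852 0.265 0.453]
```

Tilt is now 27° toward azimuth 16°, in line with the lamp. Next is the standoff and a close look.

```bash
python3 -c "
from h import *
way((.46,-.006,.36))"
```

```text
q [ 28.3   3.9  70.7 130.4  -5.4  99.8] p [0.3557 0.1605 0.6869] zaxis [ 0.435  0.126 -0.892] y [0.852 0.265 0.453]
-> (0.46, -0.006, 0.36) tool delta [-0.1872 -0.1032  0.3159] 0.381
```

>>> arm_command([
  [-0.02,-0.01,0.035,0],
  [-0.045,-0.025,0.075,0],
  [-0.07,-0.04,0.115,0],
  [-0.095,-0.05,0.155,0],
  [-0.115,-0.065,0.195,0],
])

```text
time: 19.9
ee_pos: [0.4049, 0.0816, 0.5333]
tcp_rot: [153.1, 0.4, 107.1]
wrist_force: [0.6, 0.4, 1.1]
opening: 0.0852
grasp_force: 0.0
```

>>> arm_command([
  [-0.02,-0.012,0.035,0],
  [-0.045,-0.024,0.075,0],
  [-0.072,-0.038,0.12,0],
  [-0.072,-0.038,0.12,0],
  [-0.072,-0.038,0.12,0],
])

```text
time: 20.4
ee_pos: [0.4451, 0.0179, 0.4103]
tcp_rot: [153.3, 0.4, 106.9]
wrist_force: [-0.0, 0.8, 0.9]
opening: 0.0853
grasp_force: 0.0
```

```bash
python3 - <<'E'
from h import *
np.set_printoptions(precision=4,suppress=True)
way()
v=snap('wrist','w1.png');m=bot.mark_of('wrist','lamp_grip');print(m)
t=snap('top')
if m: print(tri([(v,m[0]['location']),(t,(337.5,252)) ]), ray(v,m[0]['location']))
print(proj(v,[[.5545,.0234,.168],[.5535,.0174,.161]]))
E
```

```text
q [ -3.2 -26.9  -0.8  90.6   8.6  71.7] p [0.4451 0.0179 0.4103] zaxis [ 0.432  0.126 -0.893] y [0.853 0.263 0.45 ]
[{'location': [301.5, 226.6], 'confidence': 0.71}, {'location': [241.1, 398.3], 'confidence': 0.6}]
(array([0.5549, 0.0213, 0.1526]), [2.8, 2.8]) (array([0.3643, 0.0629, 0.5383]), array([ 0.4393, -0.1027, -0.8925]))
[[308.1577 225.3144]
 [303.6278 228.8482]]
```

View pics/w1.png

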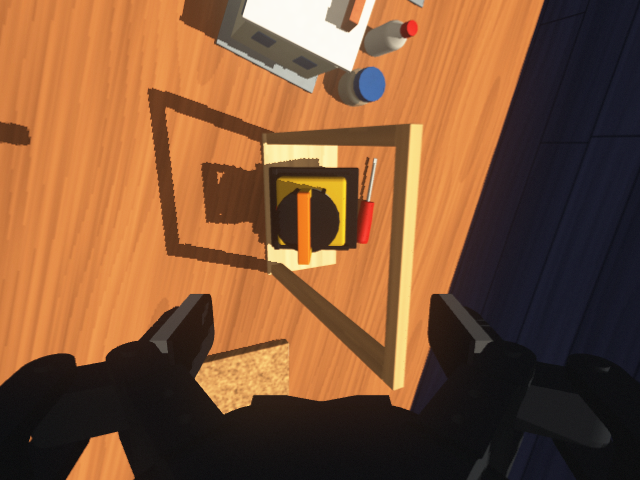

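The wrist view shows the orange handle upright at (304,228), between the fingers and clear of the cross-bar at (405,250). The prediction for (0.5535, 0.0174, 0.161) falls at (304,229), so the grasp target is confirmed.

```bash
python3 -c "
from h import *
way((.5186,.0072,.2333),(.5618,.0198,.144))"
```

```text
q [ -3.  -26.9  -0.5  90.7   8.6  71.7] p [0.4453 0.019  0.4143] zaxis [ 0.437  0.126 -0.89 ] y [0.85  0.265 0.455]
-> (0.5186, 0.0072, 0.2333) tool delta [-0.0313 -0.0232  0.1918] 0.196
-> (0.5618, 0.0198, 0.144) tool delta [ 0.0001 -0.0006  0.1   ] 0.1
```

>>> arm_command([
  [-0.015,-0.012,0.04,0],
  [-0.031,-0.023,0.08,0],
  [-0.031,-0.023,0.12,0],
  [-0.031,-0.023,0.16,0],
  [-0.031,-0.023,0.192,0],
], hand=0.06)

```text
time: 21.05
ee_pos: [0.5192, 0.008, 0.2307]
tcp_rot: [153.0, 0.5, 107.1]
wrist_force: [0.7, 0.2, 0.5]
opening: 0.0603
grasp_force: 0.0
```

>>> arm_command([
  [0,0,0.02,0],
  [0,0,0.04,0],
  [0,0,0.04,0],
  [0,0,0.04,0],
  [0,0,0.04,0],
])

```text
time: 21.55
ee_pos: [0.536, 0.0123, 0.1972]
tcp_rot: [152.9, 0.5, 107.1]
wrist_force: [-0.3, 0.3, -1.2]
opening: 0.0599
grasp_force: 0.0
```

```bash
python3 - <<'E'
from h import *
way((.5618,.0198,.144))
v=snap('wrist','w2.png');print(proj(v,[[.5535,.0174,.161]]),[(m['location'],m['confidence']) for m in bot.mark_of('wrist','lamp_grip')])
E
```

```text
q [ -3.3 -23.8 -23.7  64.3   8.7  71.5] p [0.536  0.0123 0.1972] zaxis [ 0.437  0.126 -0.891] y [0.85  0.265 0.455]
-> (0.5618, 0.0198, 0.144) tool delta [ 0.0001 -0.0003  0.0596] 0.06
[[319.41907783 269.77367403]] [([317.0, 265.8], 0.87)]
```

View pics/w2.png

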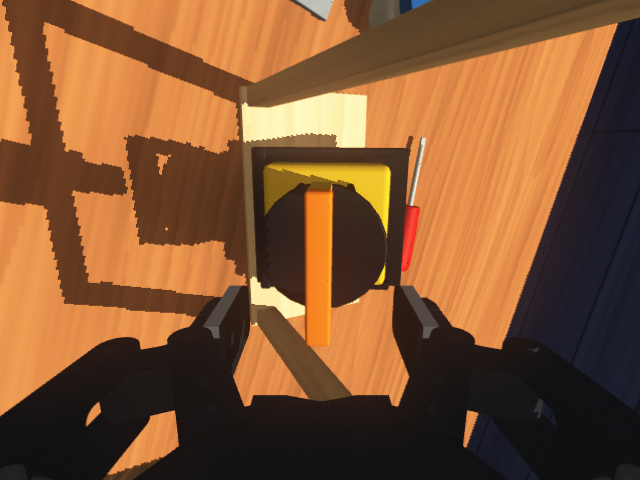

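The handle is centred at column 318, rows 185–345, between the fingers. I advance 60 mm and close.

>>> arm_command([
  [0,0,0.02,0],
  [0,0,0.04,0],
  [0,0,0.06,0],
  [0,0,0.06,0],
  [0,0,0.06,0],
])

```text
time: 22.15
ee_pos: [0.5614, 0.0195, 0.1422]
tcp_rot: [153.1, 0.4, 107.0]
wrist_force: [0.4, 0.0, 0.7]
opening: 0.0601
grasp_force: 0.0
```

>>> arm_command([
  [0,0,0,0],
  [0,0,0,0],
  [0,0,0,0],
  [0,0,0,0],
  [0,0,0,0],
], hand=0.0, grip_force=60)

```text
time: 22.65
ee_pos: [0.5617, 0.0195, 0.1426]
tcp_rot: [153.0, 0.5, 107.0]
wrist_force: [-6.1, -0.6, 5.7]
opening: 0.0131
grasp_force: 58.4
```

```bash
python3 - <<'E'
from h import *
o=bot.get_obs();print(o['wrist_force'],o['torque'],o['opening'],o['grasp_force'])
M=way();p=o['ee_pos'];way(p+[0,0,.0]-.06*M[:,2])
E
```

```text
[-6.05254329 -0.60773977  5.68467469] [-0.01316518  0.47546645 -0.06557479] 0.013135973077018543 58.363368925784016
q [ -2.2 -20.1 -27.2  57.1   8.2  72.6] p [0.5617 0.0195 0.1426] zaxis [ 0.436  0.126 -0.891] y [0.851 0.264 0.454]
q [ -2.2 -20.1 -27.2  57.1   8.2  72.6] p [0.5617 0.0195 0.1426] zaxis [ 0.436  0.126 -0.891] y [0.851 0.264 0.454]
-> [0.53555632 0.01192312 0.1960781 ] tool delta [ 0.   -0.   -0.06] 0.06
```

Gripped. I pull out along the lamp's axis.

>>> arm_command([
  [0,0,-0.01,0],
  [0,0,-0.02,0],
  [0,0,-0.035,0],
  [0,0,-0.05,0],
  [0,0,-0.07,0],
])

```text
time: 23.15
ee_pos: [0.5293, 0.0107, 0.2019]
tcp_rot: [153.4, 0.4, 107.0]
wrist_force: [0.4, 1.3, -6.7]
opening: 0.0128
grasp_force: 60.0
```

>>> arm_command([
  [0,0,-0.03,0],
  [0,0,-0.06,0],
  [0,0,-0.1,0],
  [0,0,-0.13,0],
  [0,0,-0.13,0],
])

```text
time: 23.65
ee_pos: [0.4738, -0.0061, 0.3237]
tcp_rot: [152.9, 0.6, 107.0]
wrist_force: [1.0, -0.2, -6.2]
opening: 0.0132
grasp_force: 60.1
```

```bash
python3 - <<'E'
from h import *
o=bot.get_obs();print(o['wrist_force'],o['torque'],o['opening'],o['grasp_force'])
M=way()
t=snap('top')
for z in (.327,):print()
for p in [(427,201),(489,199),(512,265),(448,283)]:print(atz(t,p,.015))
E
```

```text
[ 0.97158638 -0.15841487 -6.23715953] [-0.39261356  1.10469075 -0.06013862] 0.013233350120135766 60.06954073905945
q [ -6.8 -28.3 -12.3  80.7  10.1  68.3] p [ 0.4738 -0.0061  0.3237] zaxis [ 0.439  0.125 -0.89 ] y [0.85  0.264 0.456]

[ 0.69263391 -0.20314063  0.015     ]
[ 0.69475305 -0.35776082  0.015     ]
[ 0.52942702 -0.40554965  0.015     ]
[ 0.48883842 -0.24607277  0.015     ]
```

The lamp is free: 6.2 N on the wrist, opening unchanged. Before bringing the tool upright, I fit planar kinematics and the solver's weighting to my logged moves, so the un-tilt can be planned.

```bash
cat > sim.py <<'E'
import numpy as np
from scipy.optimize import least_squares
D=np.array([[4.98,10.08,95.1,.5497,.231],[58.96,70.77,93.34,.9236,.0935],[45.98,70.74,100.44,.8643,.2860],[-45.79,-20.45,91.33,.3270,.3155],[-48.55,-6.34,110.62,.2031,.4142]])
rad=np.radians
def fk(q,k):
    a=rad(q[0]);f=rad(q[1]-q[0]);p=rad(q[0]-q[1]+q[2])
    r=k[0]+k[2]*np.sin(a)+k[3]*np.cos(a)+k[4]*np.cos(f)-k[5]*np.sin(f)+k[6]*np.cos(p)
    z=k[1]+k[2]*np.cos(a)-k[3]*np.sin(a)+k[4]*np.sin(f)+k[5]*np.cos(f)-k[6]*np.sin(p)
    return np.array([r,z,p])
res=lambda k:np.concatenate([fk(d[:3],k)[:2]-d[3:] for d in D]+[1e-3*(k-K0)])
K0=np.array([0,.3,.4,0.05,.4,0,.3])
k=least_squares(res,K0).x
lo=np.array([-48.56,-65.8,-126.05]);hi=np.array([103.87,70.77,130.52])
def push(q,d,n=5,w=.3,step=.05):
    """d: tool (y,z) direction, n rows"""
    q=np.array(q,float)
    r,z,p=fk(q,k);t=np.pi/2-p
    d=np.array(d,float);L=np.linalg.norm(d)
    tgt=np.array([r+d[0]*np.cos(t)+d[1]*np.sin(t),z+d[0]*np.sin(t)-d[1]*np.cos(t)])
    for i in range(n):
        c=fk(q,k);e=tgt-c[:2];e*=min(1,step/max(1e-9,np.linalg.norm(e)))
        g=np.array([*(c[:2]+e),p])
        s=least_squares(lambda x:(fk(x,k)-g)*[1,1,w],np.clip(q,lo+.01,hi-.01),bounds=(lo,hi))
        q=np.clip(s.x,q-9,q+9)
    return q
def show(q): r,z,p=fk(q,k);return np.round([*q,r,z,90-np.degrees(p)],3)
E
python3 - <<'E'
from sim import *
print(k,np.abs(res(k)[:10]).max())
for w in (.1,.2,.3,.5,1):
    q=[58.96,70.77,93.34];print(w)
    for d in [(1,-1),(1,-1),(1,0),(1,0),(1,0)]: q=push(q,d,w=w);print(show(q)[3:],end=' ')
    q=push([-45.79,-20.45,91.33],(-.9,-.4),w=w);print('\n in',show(q))
E
```

```text
[-6.37859008e-04  1.60779104e-01  4.20190677e-01 -8.61465157e-05
  5.19216090e-01  3.60399723e-02  4.30343492e-01] 0.00010449651834876228
0.1
[ 1.045  0.278 34.219] [ 1.072  0.508 55.087] [ 1.176  0.682 85.21 ] [  1.136   0.88  108.813] [  1.006   1.066 122.153] 
 in [-4.85600e+01 -1.40400e+01  1.23183e+02  1.02000e-01  3.33000e-01
  1.33700e+00]
0.2
[ 0.99   0.247 25.904] [ 1.007  0.431 41.782] [ 1.107  0.528 60.795] [ 1.138  0.668 78.17 ] [ 1.102  0.827 92.674] 
 in [-48.56  -10.35  118.518   0.142   0.364   9.691]
0.3
[ 0.946  0.223 19.128] [ 0.945  0.363 29.576] [ 1.033  0.391 41.283] [ 1.09   0.458 52.821] [ 1.113  0.553 63.694] 
 in [-48.56   -8.2   114.891   0.171   0.388  15.468]
0.5
[ 0.905  0.202 12.777] [ 0.879  0.299 17.101] [ 0.945  0.263 21.732] [ 0.995  0.249 26.535] [ 1.034  0.255 31.39 ] 
 in [-48.56   -6.731 111.31    0.198   0.409  20.52 ]
1
[0.884 0.192 9.547] [ 0.845  0.27  10.619] [ 0.895  0.204 11.742] [ 0.932  0.153 12.914] [ 0.959  0.116 14.115] 
 in [-48.56   -6.218 109.217   0.213   0.419  23.126]
```

```bash
cat > plan.py <<'E'
from sim import *
import sys
q0=least_squares(lambda x:(fk(x,k)-[.36,.33,rad(90-27)]),[-30,-12,80],bounds=(lo,hi)).x
print(show(q0))
beam=[(q0,[])]
for depth in range(8):
    nb=[]
    for q,h in beam:
        for a in range(0,360,30):
            d=(np.cos(rad(a)),np.sin(rad(a)))
            x=push(q,d,w=.6);r,z,p=fk(x,k)
            if r<.22 or z<.22 or r>.95 or z>.9: continue
            nb.append((x,h+[a]))
    nb.sort(key=lambda b:abs(fk(b[0],k)[2]-np.pi/2))
    # diversity
    keep=[];seen=set()
    for b in nb:
        r,z,p=fk(b[0],k);c=(round(r/.08),round(z/.08),round(np.degrees(p)/4))
        if c in seen: continue
        seen.add(c);keep.append(b)
        if len(keep)>=14:break
    beam=keep;print(depth+1,show(beam[0][0]),beam[0][1],flush=True)
E
timeout 500 python3 plan.py
```

```text
[-43.879 -19.162  87.717   0.36    0.33   27.   ]
1 [-48.56  -21.446  93.472   0.303   0.313  23.642] [180]
2 [  9.892  59.198 122.284   0.509   0.58   17.022] [330, 300]
3 [  9.207  59.029 126.267   0.475   0.577  13.556] [180, 330, 300]
4 [ 21.578  59.026 119.427   0.604   0.47    8.022] [330, 300, 90, 300]
5 [ 20.992  60.346 124.495   0.565   0.481   4.86 ] [180, 330, 300, 90, 300]
6 [ 33.415  57.481 114.065   0.69    0.326  -0.   ] [0, 330, 90, 330, 210, 330]
7 [  7.025  38.707 121.682   0.474   0.451  -0.   ] [0, 330, 90, 330, 210, 330, 210]
8 [11.975 18.279 96.305  0.599  0.234 -0.   ] [0, 330, 90, 330, 210, 330, 210, 60]
```

```bash
sed -i 's/q=np.clip(s.x,q-9,q+9)/dq=s.x-q;q=q+dq*min(1,1\/max(1e-9,np.max(np.abs(dq)\/[8.9,10.3,12.6])))/' sim.py
sed -i 's/range(8)/range(9)/' plan.py; timeout 560 python3 plan.py
```

```text
[-43.879 -19.162  87.717   0.36    0.33   27.   ]
1 [-48.56  -21.446  93.472   0.303   0.313  23.642] [180]
2 [-48.56  -17.716 100.471   0.261   0.333  20.373] [180, 180]
3 [-48.56  -27.728  93.613   0.284   0.246  17.219] [180, 180, 150]
4 [-48.56  -23.925 100.681   0.245   0.27   13.954] [180, 180, 150, 180]
5 [-14.28    2.021  92.346   0.488   0.331  13.954] [180, 180, 150, 180, 0]
6 [-48.56  -26.649  98.916   0.249   0.247  12.995] [270, 120, 150, 210, 150, 150]
7 [-48.56  -25.457 102.194   0.229   0.253  10.91 ] [180, 180, 150, 180, 300, 90, 180]
8 [-14.182  -0.841  92.431   0.475   0.3    10.91 ] [180, 180, 150, 180, 300, 90, 180, 0]
9 [-48.56  -28.386 100.252   0.233   0.228   9.922] [270, 120, 150, 210, 150, 150, 300, 90, 180]
```

```bash
sed -e 's/range(0,360,30)/(0,60,90,105,120,135,150,165,180,195,210,300)/' -e 's/r<.22 or z<.22/r<.215 or z<.175/' plan.py > plan2.py; timeout 570 python3 plan2.py
```

```text
[-43.879 -19.162  87.717   0.36    0.33   27.   ]
1 [-48.56  -21.446  93.472   0.303   0.313  23.642] [180]
2 [-48.56  -26.503  91.752   0.301   0.264  20.305] [180, 165]
3 [-48.56  -32.43   89.15    0.299   0.206  16.981] [180, 165, 165]
4 [-48.56  -30.94   94.011   0.27    0.212  13.609] [180, 165, 165, 180]
5 [-48.56  -26.93  101.272   0.231   0.24   10.358] [180, 165, 165, 180, 180]
6 [-13.902  -2.267  91.277   0.477   0.285  10.358] [180, 165, 165, 180, 180, 0]
7 [-48.56  -34.213  96.921   0.234   0.176   7.426] [195, 60, 195, 180, 180, 165, 165]
8 [-48.56  -30.021 101.638   0.217   0.211   6.901] [180, 165, 165, 180, 180, 0, 165, 180]
9 [-13.35   -6.41   90.039   0.465   0.241   6.901] [180, 165, 165, 180, 180, 0, 165, 180, 0]
```

```bash
python3 -c "
from h import *
way((.346,.1,.33))"
```

```text
q [ -6.8 -28.2 -12.5  80.6  10.1  68.4] p [ 0.4741 -0.006   0.3209] zaxis [ 0.436  0.125 -0.891] y [0.851 0.264 0.453]
-> (0.346, 0.1, 0.33) tool delta [ 0.1387 -0.0769 -0.0507] 0.167
```

>>> arm_command([
  [0.035,-0.02,-0.012,0],
  [0.07,-0.04,-0.025,0],
  [0.105,-0.06,-0.038,0],
  [0.139,-0.077,-0.05,0],
  [0.139,-0.077,-0.05,0],
])

```text
time: 24.2
ee_pos: [0.3432, 0.1041, 0.327]
tcp_rot: [153.2, 0.3, 107.5]
wrist_force: [3.2, -1.0, -5.7]
opening: 0.013
grasp_force: 59.3
```

>>> arm_command([
  [0,-1,0,0],
  [0,-1,0,0],
  [0,-1,0,0],
  [0,-1,0,0],
  [0,-1,0,0],
])

```text
time: 24.7
ee_pos: [0.295, 0.0733, 0.3118]
tcp_rot: [156.3, 0.2, 107.2]
wrist_force: [0.8, -0.4, -6.2]
opening: 0.013
grasp_force: 60.8
```

```bash
python3 -c "
from h import *
way();o=bot.get_obs();print(o['opening'],o['wrist_force'])"
```

```text
q [ 12.2 -48.5 -21.6  93.3   1.8  85.4] p [0.295  0.0733 0.3118] zaxis [ 0.384  0.116 -0.916] y [0.875 0.272 0.402]
0.012989160883886108 [ 0.77121503 -0.39433569 -6.22898656]
```

The model matches the arm exactly, so I follow the plan.

>>> arm_command([
  [0,-0.97,0.26,0],
  [0,-0.97,0.26,0],
  [0,-0.97,0.26,0],
  [0,-0.97,0.26,0],
  [0,-0.97,0.26,0],
])

```text
time: 25.2
ee_pos: [0.2964, 0.0117, 0.2587]
tcp_rot: [159.0, -1.0, 107.7]
wrist_force: [0.7, -0.7, -5.9]
opening: 0.0128
grasp_force: 60.7
```

>>> arm_command([
  [0,-0.97,0.26,0],
  [0,-0.97,0.26,0],
  [0,-0.97,0.26,0],
  [0,-0.97,0.26,0],
  [0,-0.97,0.26,0],
])

```text
time: 25.7
ee_pos: [0.2168, -0.1087, 0.1822]
tcp_rot: [159.7, -2.4, 108.2]
wrist_force: [0.9, -1.9, -6.9]
opening: 0.0129
grasp_force: 60.8
```

```bash
python3 -c "
from h import *
way();o=bot.get_obs();print(o['opening'],o['wrist_force'])
from sim import *
q=o['q'][1:4]
for s in ([180,180],[165,180],[180,165],[180,180,165],[180,180,165,165],[150,180,180,165]):
  x=q
  for a in s: x=push(x,(np.cos(rad(a)),np.sin(rad(a))),w=.6)
  print(s,show(x))
"
```

```text
q [-49.9 -48.5 -35.2  97.6  19.7  23.3] p [ 0.2168 -0.1087  0.1822] zaxis [ 0.318  0.145 -0.937] y [0.895 0.279 0.347]
0.012900998526074627 [ 0.94502745 -1.89573628 -6.88878313]
[180, 180] [-4.85600e+01 -1.87440e+01  1.19832e+02  1.17000e-01  2.98000e-01
 -1.50000e-02]
[165, 180] [-48.56  -32.032 107.256   0.166   0.191  -0.727]
[180, 165] [-48.56  -27.455 111.601   0.152   0.229  -0.496]
[180, 180, 165] [-4.8560e+01 -1.0164e+01  1.3052e+02  5.3000e-02  3.5900e-01 -2.1240e+00]
[180, 180, 165, 165] [-4.8560e+01 -1.1472e+01  1.3052e+02  5.1000e-02  3.5100e-01 -3.4320e+00]
[150, 180, 180, 165] [-48.56  -41.529 104.295   0.141   0.111  -7.265]
```

It slipped sideways because the far target passed the base axis. I reposition on the tilt azimuth of 24° and use short inward targets, which should be stable.

```bash
python3 -c "
from h import *
way((.31,0,.26),(.3,.134,.27))"
```

```text
q [-49.9 -48.5 -35.2  97.6  19.7  23.3] p [ 0.2168 -0.1087  0.1822] zaxis [ 0.318  0.145 -0.937] y [0.895 0.279 0.347]
-> (0.31, 0, 0.26) tool delta [ 0.0774  0.1407 -0.0275] 0.163
-> (0.3, 0.134, 0.27) tool delta [0.1307 0.0319 0.0069] 0.135
```

>>> arm_command([
  [0.02,0.035,-0.007,0],
  [0.04,0.07,-0.014,0],
  [0.06,0.105,-0.02,0],
  [0.078,0.14,-0.028,0],
  [0.11,0.15,-0.026,0],
])

```text
time: 26.2
ee_pos: [0.3097, 0.0233, 0.2624]
tcp_rot: [159.6, -2.5, 108.1]
wrist_force: [-1.1, -0.3, -8.1]
opening: 0.0126
grasp_force: 60.2
```

>>> arm_command([
  [0.035,0.01,0,0],
  [0.07,0.015,0.003,0],
  [0.1,0.02,0.005,0],
  [0.1,0.02,0.005,0],
  [0.1,0.02,0.005,0],
])

```text
time: 26.7
ee_pos: [0.2954, 0.1257, 0.2671]
tcp_rot: [159.8, -2.6, 108.5]
wrist_force: [0.2, -1.5, -6.2]
opening: 0.0128
grasp_force: 59.2
```

```bash
python3 -c "
from h import *
M=way((.12,.053,.17))
p=bot.get_obs()['ee_pos'];d=np.array([-.15*np.cos(rad) if 0 else 0,0,0])
r=np.hypot(*p[:2])
print('az',np.degrees(np.arctan2(p[1],p[0])),'tiltaz',np.degrees(np.arctan2(M[1,2],M[0,2])))
for f,dn in ((.15,.0),(.15,.05),(.15,.1)):
  w=np.array([p[0]*(1-f/r),p[1]*(1-f/r),p[2]-dn]);print(f,dn,np.round(M.T@(w-p),3))
"
```

```text
q [ 22.  -45.7 -25.1  90.3   1.2  94.1] p [0.2954 0.1257 0.2671] zaxis [ 0.314  0.149 -0.938] y [0.895 0.284 0.344]
-> (0.12, 0.053, 0.17) tool delta [-0.0175 -0.2111  0.0252] 0.213
az 23.041291196944478 tiltaz 25.46523457630709
0.15 0.0 [-0.012 -0.14  -0.052]
0.15 0.05 [-0.014 -0.157 -0.005]
0.15 0.1 [-0.016 -0.175  0.042]
```

>>> arm_command([
  [-0.018,-0.21,0.025,0],
  [-0.018,-0.21,0.025,0],
  [-0.018,-0.21,0.025,0],
  [-0.018,-0.21,0.025,0],
  [-0.018,-0.21,0.025,0],
])

```text
time: 27.2
ee_pos: [0.2653, 0.1025, 0.2427]
tcp_rot: [163.1, -2.5, 108.2]
wrist_force: [-0.4, -0.5, -6.5]
opening: 0.0132
grasp_force: 59.7
```

>>> arm_command([
  [-0.01,-0.18,0.025,0],
  [-0.01,-0.18,0.025,0],
  [-0.01,-0.18,0.025,0],
  [-0.01,-0.18,0.025,0],
  [-0.01,-0.18,0.025,0],
])

```text
time: 27.7
ee_pos: [0.2495, 0.0785, 0.2302]
tcp_rot: [166.3, -2.8, 108.3]
wrist_force: [1.1, -0.1, -6.5]
opening: 0.013
grasp_force: 59.8
```

```bash
python3 -c "
from h import *
M=way((.12,.053,.17),(.12,.053,.1))
p=bot.get_obs()['ee_pos']
print('az',np.degrees(np.arctan2(p[1],p[0])),'tiltaz',np.degrees(np.arctan2(M[1,2],M[0,2])))
"
```

```text
q [ 13.1 -48.5 -28.8  96.3   4.   85.6] p [0.2495 0.0785 0.2302] zaxis [ 0.209  0.12  -0.971] y [0.926 0.294 0.236]
-> (0.12, 0.053, 0.17) tool delta [ 0.0136 -0.1416  0.0283] 0.145
-> (0.12, 0.053, 0.1) tool delta [-0.0035 -0.0165  0.0679] 0.07
az 17.456800190861333 tiltaz 29.789464694032052
```

>>> arm_command([
  [0.05,-0.02,0.0,0],
  [0.06,-0.15,0.04,0],
  [0.06,-0.15,0.04,0],
  [0.06,-0.15,0.04,0],
  [0.06,-0.15,0.04,0],
])

```text
time: 28.2
ee_pos: [0.1901, 0.1581, 0.2076]
tcp_rot: [169.2, -1.5, 108.0]
wrist_force: [0.6, 0.1, -7.1]
opening: 0.013
grasp_force: 59.4
```

```bash
python3 -c "
from h import *
M=way((.12,.06,.13))
p=bot.get_obs()['ee_pos']
print('az',np.degrees(np.arctan2(p[1],p[0])),'tiltaz',np.degrees(np.arctan2(M[1,2],M[0,2])))
"
```

```text
q [ 43.6 -48.5 -30.9  97.1  -3.3 115.4] p [0.1901 0.1581 0.2076] zaxis [ 0.171  0.083 -0.982] y [0.935 0.299 0.188]
-> (0.12, 0.06, 0.13) tool delta [-0.0736 -0.1095  0.0561] 0.143
az 39.75068254908383 tiltaz 25.900692512273267
```

>>> arm_command([
  [-0.03,-0.03,0.01,0],
  [-0.05,-0.12,0.05,0],
  [-0.05,-0.12,0.05,0],
  [-0.05,-0.12,0.05,0],
  [-0.05,-0.12,0.05,0],
])

```text
time: 28.7
ee_pos: [0.1756, 0.1536, 0.1734]
tcp_rot: [172.0, 0.0, 107.8]
wrist_force: [-0.4, 0.6, -6.9]
opening: 0.0132
grasp_force: 59.0
```

```bash
python3 -c "
from h import *
M=way((.42,-.02,.3),(.55,-.18,.3),(.6,-.3,.28))
p=bot.get_obs()['ee_pos']
print('az',np.degrees(np.arctan2(p[1],p[0])),'tiltaz',np.degrees(np.arctan2(M[1,2],M[0,2])))
"
```

```text
q [ 45.8 -48.5 -34.5  97.   -3.8 117.8] p [0.1756 0.1536 0.1734] zaxis [ 0.132  0.042 -0.99 ] y [0.943 0.303 0.139]
-> (0.42, -0.02, 0.3) tool delta [-0.24    0.1955 -0.1003] 0.325
-> (0.55, -0.18, 0.3) tool delta [-0.1921  0.0742  0.0105] 0.206
-> (0.6, -0.3, 0.28) tool delta [-0.1295  0.0081  0.0214] 0.132
az 41.18070933273351 tiltaz 17.559474492975614
```

>>> arm_command([
  [-0.045,0.015,0,0],
  [-0.09,0.02,0,0],
  [-0.09,-0.12,0.03,0],
  [-0.09,-0.12,0.03,0],
  [-0.09,-0.12,0.03,0],
])

```text
time: 29.2
ee_pos: [0.1981, 0.0885, 0.1666]
tcp_rot: [175.1, 0.5, 107.7]
wrist_force: [0.7, 1.1, -7.6]
opening: 0.0127
grasp_force: 59.5
```

```bash
python3 -c "
from h import *
M=way((.42,-.02,.3),(.55,-.18,.3),(.6,-.3,.28))
"
```

```text
q [ 25.6 -48.5 -35.   98.7  -1.2  97.8] p [0.1981 0.0885 0.1666] zaxis [ 0.083  0.018 -0.996] y [0.949 0.304 0.085]
-> (0.42, -0.02, 0.3) tool delta [-0.1721  0.1888 -0.1164] 0.281
-> (0.55, -0.18, 0.3) tool delta [-0.192   0.0747  0.008 ] 0.206
-> (0.6, -0.3, 0.28) tool delta [-0.1293  0.0093  0.022 ] 0.132
```

Tilt is down to 5°; setting down gently on contact will level the rest. I refine the mat's centre by its colour while carrying the lamp over.

```bash
python3 - <<'E'
from h import *
np.set_printoptions(precision=4,suppress=True)
way((.36,-.1,.3),(.45,-.26,.3),(.6,-.302,.26))
def rect(v,box):
    x0,y0,x1,y1=box;h=cv2.cvtColor(v['img'][y0:y1,x0:x1],cv2.COLOR_BGR2HSV)
    lab=cv2.cvtColor(v['img'][y0:y1,x0:x1],cv2.COLOR_BGR2LAB).astype(float)
    ref=lab[(y1-y0)//2-8:(y1-y0)//2+8,(x1-x0)//2-8:(x1-x0)//2+8].reshape(-1,3)
    d=np.linalg.norm((lab-ref.mean(0))*[.3,1,1],axis=2); m=(cv2.GaussianBlur(d,(5,5),0)<14).astype(np.uint8)
    m=cv2.morphologyEx(m,cv2.MORPH_OPEN,np.ones((7,7)))
    c=max(cv2.findContours(m,0,2)[0],key=cv2.contourArea);q=cv2.approxPolyDP(cv2.convexHull(c),6,True)[:,0]+[x0,y0]
    return q,cv2.contourArea(c)
t=snap('top');s=snap('scene')
for n,v,b in (('t',t,(410,180,530,300)),('s',s,(170,155,280,235))):
    q,a=rect(v,b);print(n,q.tolist(),a);P=np.array([atz(v,x,.015) for x in q]);print(P[:,:2].tolist(),P.mean(0))
E
```

```text
q [ 25.6 -48.5 -35.   98.7  -1.2  97.8] p [0.1981 0.0885 0.1666] zaxis [ 0.083  0.018 -0.996] y [0.949 0.304 0.085]
-> (0.36, -0.1, 0.3) tool delta [-0.23    0.1076 -0.1228] 0.282
-> (0.45, -0.26, 0.3) tool delta [-0.1798  0.0367  0.0047] 0.184
-> (0.6, -0.302, 0.26) tool delta [-0.0853  0.1262  0.0516] 0.161
t [[529, 180], [529, 299], [410, 299], [410, 180]] 14161.0
[[0.7411577848990778, -0.4612311785252303], [0.445538465446244, -0.44265194375834577], [0.45202869379745225, -0.15196738209773264], [0.7465383841073097, -0.16304033935307727]] [ 0.5963 -0.3047  0.015 ]
s [[276, 155], [279, 234], [170, 234], [170, 155]] 8582.5
[[0.387966155815087, -0.2986568928701542], [0.6073032605534134, -0.09336363186616703], [0.7794117383838562, -0.3095073236631214], [0.5769950437052414, -0.539621113515017]] [ 0.5879 -0.3103  0.015 ]
```

```bash
python3 - <<'E'
import cv2,numpy as np
t=cv2.imread('pics/top.png')[190:295,415:525];s=cv2.imread('pics/scene.png')[160:232,172:274]
a=cv2.resize(t,None,fx=4,fy=4,interpolation=3);b=cv2.resize(s,None,fx=3.5,fy=4,interpolation=3)
b=cv2.copyMakeBorder(b,0,a.shape[0]-b.shape[0],0,0,0);cv2.imwrite('pics/mat.png',np.hstack([a,b]));print(a.shape,b.shape)
E
```

```text
(420, 440, 3) (420, 357, 3)
```

View pics/mat.png

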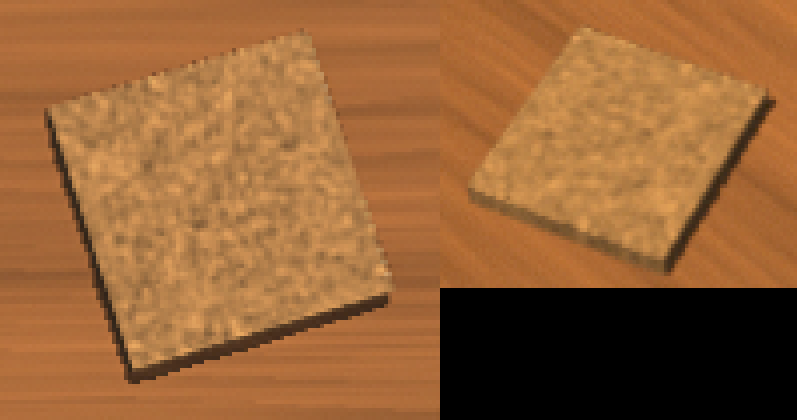

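>>> arm_command([
  [-0.03,0.015,-0.02,0],
  [-0.06,0.03,-0.045,0],
  [-0.1,0.045,-0.06,0],
  [-0.135,0.06,-0.075,0],
  [-0.17,0.08,-0.09,0],
])

```text
time: 29.8
ee_pos: [0.3193, -0.0516, 0.2657]
tcp_rot: [175.1, 0.6, 107.8]
wrist_force: [0.7, 2.5, -5.4]
opening: 0.0129
grasp_force: 59.6
```

>>> arm_command([
  [-0.03,0.015,-0.02,0],
  [-0.06,0.028,-0.033,0],
  [-0.1,0.035,-0.033,0],
  [-0.14,0.043,-0.033,0],
  [-0.18,0.05,-0.03,0],
])

```text
time: 30.3
ee_pos: [0.4198, -0.2082, 0.3006]
tcp_rot: [175.1, 0.6, 107.9]
wrist_force: [0.5, 1.6, -5.6]
opening: 0.0128
grasp_force: 59.6
```

The crop shows the mat's top corners at crop pixels (48,108), (305,32), (389,292), (133,370) in the top view, and (668,262), (470,190), (583,28), (768,93) in the scene view. I triangulate them.

```bash
python3 - <<'E'
from h import *
np.set_printoptions(precision=4,suppress=True)
M=way()
s=snap('scene');t=snap('top')
T=[(427,217),(491.25,198),(512.25,263),(448.25,282.5)];S=[(237.1,225.5),(180.6,207.5),(212.9,167),(265.7,183.25)]
X=[tri([(s,a),(t,b)]) for a,b in zip(S,T)]
for x in X:print(*x)
c=np.mean([x[0] for x in X],0);print(c)
# grasp point(19 back) over centre, lamp bottom 0.05 above
g=c+[0,0,.128+.05];print('tcp');way(g+.019*M[:,2])
E
```

```text
q [-28.3  -7.9   5.2  99.2   3.1  43.9] p [ 0.4198 -0.2082  0.3006] zaxis [ 0.084  0.017 -0.996] y [0.948 0.306 0.085]
[ 0.6517 -0.2002  0.0121] [2.2, 2.2]
[ 0.6973 -0.3639  0.0095] [1.4, 1.4]
[ 0.5343 -0.4069  0.0124] [0.3, 0.3]
[ 0.4898 -0.2469  0.0111] [0.7, 0.7]
[ 0.5933 -0.3045  0.0113]
tcp
q [-28.4  -7.6   5.2  99.1   3.   44. ] p [ 0.4208 -0.2102  0.2981] zaxis [ 0.081  0.016 -0.997] y [0.949 0.304 0.083]
-> [ 0.5949 -0.3042  0.1703] tool delta [-0.1412  0.1262  0.1399] 0.235
```

>>> arm_command([
  [-0.025,0.022,0.02,0],
  [-0.05,0.045,0.045,0],
  [-0.075,0.067,0.07,0],
  [-0.1,0.09,0.09,0],
  [-0.12,0.11,0.11,0],
])

```text
time: 30.9
ee_pos: [0.5706, -0.2857, 0.1992]
tcp_rot: [175.2, 0.5, 107.9]
wrist_force: [0.4, 0.2, -7.1]
opening: 0.0129
grasp_force: 59.2
```

>>> arm_command([
  [-0.01,0.008,0.01,0],
  [-0.02,0.015,0.02,0],
  [-0.02,0.015,0.02,0],
  [-0.02,0.015,0.02,0],
  [-0.02,0.015,0.02,0],
])

```text
time: 31.4
ee_pos: [0.5901, -0.3, 0.1837]
tcp_rot: [175.1, 0.6, 107.8]
wrist_force: [0.0, 0.3, -6.6]
opening: 0.0126
grasp_force: 59.7
```

```bash
python3 - <<'E'
from h import *
o=bot.get_obs();print(o['wrist_force'],o['torque'])
M=way();way(np.array([.5933,-.3045,.0113+.128+.01])+.019*M[:,2])
E
```

```text
[ 0.02322228  0.33133831 -6.60655353] [0.02753398 0.23337896 0.04134   ]
q [-28.3  16.   17.2  87.5   3.1  44. ] p [ 0.5901 -0.3     0.1837] zaxis [ 0.084  0.017 -0.996] y [0.949 0.305 0.085]
q [-28.3  16.   17.2  87.5   3.1  44. ] p [ 0.5901 -0.3     0.1837] zaxis [ 0.084  0.017 -0.996] y [0.949 0.305 0.085]
-> [ 0.5948999  -0.30418281  0.13037014] tool delta [-0.0049 -0.0012  0.0535] 0.054
```

>>> arm_command([
  [-0.001,0,0.012,0],
  [-0.002,0,0.024,0],
  [-0.003,-0.001,0.034,0],
  [-0.005,-0.001,0.042,0],
  [-0.005,-0.001,0.048,0],
], grip_force=30)

```text
time: 31.9
ee_pos: [0.5943, -0.3048, 0.1335]
tcp_rot: [175.2, 0.5, 107.7]
wrist_force: [0.5, -0.1, -6.9]
opening: 0.0129
grasp_force: 59.6
```

>>> arm_command([
  [0,0,0.002,0],
  [0,0,0.004,0],
  [0,0,0.006,0],
  [0,0,0.006,0],
  [0,0,0.006,0],
])

```text
time: 32.4
ee_pos: [0.5964, -0.3053, 0.132]
tcp_rot: [174.9, 0.7, 107.7]
wrist_force: [1.4, -0.9, 8.0]
opening: 0.0131
grasp_force: 62.1
```

Contact. I reduce the grip to 20 N so the lamp can settle flat.

>>> arm_command([
  [0,0,0,0],
  [0,0,0,0],
  [0,0,0.001,0],
  [0,0,0.002,0],
  [0,0,0.002,0],
], grip_force=20, hand=0.0)

```text
time: 32.9
ee_pos: [0.5974, -0.3058, 0.1315]
tcp_rot: [174.8, 0.9, 107.7]
wrist_force: [2.3, -2.3, 14.2]
opening: 0.0131
grasp_force: 63.4
```

```bash
python3 - <<'E'
from h import *
o=bot.get_obs();print(o['wrist_force'],o['torque'],o['opening'],o['grasp_force']);way()
E
```

```text
[ 2.28697672 -2.29827988 14.24565858] [-0.23028979  0.04771599  0.0297225 ] 0.013106440532671895 63.43720968347043
q [-28.4  16.5  12.1  81.4   3.1  43.9] p [ 0.5974 -0.3058  0.1315] zaxis [ 0.091  0.013 -0.996] y [0.948 0.305 0.09 ]
```

>>> arm_command([
  [0,0,-0.002,0],
  [0,0,-0.002,0],
  [0,0,-0.002,0],
  [0,0,-0.002,0],
  [0,0,-0.002,0],
], hand=0.016)

```text
time: 33.4
ee_pos: [0.5952, -0.3045, 0.1288]
tcp_rot: [175.1, 0.5, 107.7]
wrist_force: [3.2, -0.2, 2.0]
opening: 0.0158
grasp_force: 1.8
```

>>> arm_command([
  [0,0,0,0],
  [0,0,0,0],
  [0,0,0,0],
  [0,0,0,0],
  [0,0,0,0],
], hand=0.04)

```text
time: 33.9
ee_pos: [0.5949, -0.3047, 0.1287]
tcp_rot: [175.2, 0.5, 107.7]
wrist_force: [0.6, 0.1, 0.2]
opening: 0.04
grasp_force: 0.0
```

```bash
python3 - <<'E'
from h import *
o=bot.get_obs();print(o['wrist_force'],o['torque'],o['opening'],o['grasp_force']);way()
v=snap('wrist','w3.png')
E
```

```text
[0.58860919 0.14636563 0.19519705] [-0.00215592  0.12951855 -0.03209303] 0.03998895935114177 0.0
q [-28.5  16.7  12.   81.7   3.1  43.9] p [ 0.5949 -0.3047  0.1287] zaxis [ 0.083  0.017 -0.996] y [0.949 0.304 0.084]
```

View pics/w3.png

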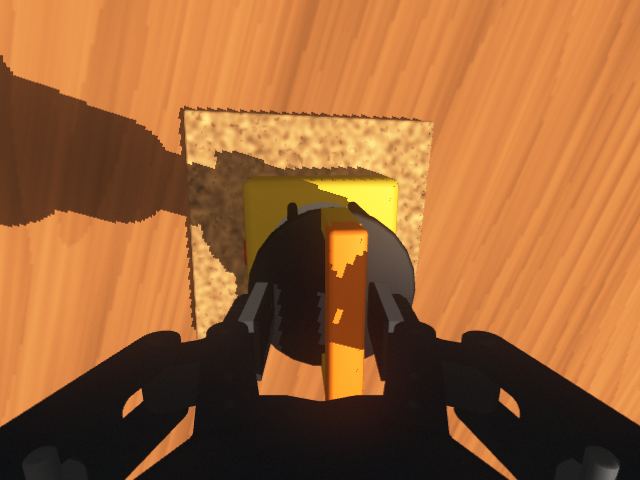

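The lamp stands upright on the mat, with the handle at (347,310) between the fingers, nearer the right one. I open wider and go straight up, then to the house.

>>> arm_command([
  [0,0,0,0],
  [0,0,0,0],
  [0,0.001,-0.01,0],
  [0,0.003,-0.035,0],
  [0,0.006,-0.07,0],
], hand=0.07)

```text
time: 34.45
ee_pos: [0.5943, -0.3036, 0.1989]
tcp_rot: [175.3, 0.4, 107.7]
wrist_force: [0.5, -1.0, 0.4]
opening: 0.07
grasp_force: 0.0
```

>>> arm_command([
  [0,0.003,-0.04,0],
  [0,0.006,-0.08,0],
  [0,0.01,-0.12,0],
  [0,0.014,-0.17,0],
  [0,0.017,-0.2,0],
])

```text
time: 34.95
ee_pos: [0.5945, -0.3025, 0.3949]
tcp_rot: [175.0, 0.7, 107.7]
wrist_force: [0.7, -1.7, 1.0]
opening: 0.0699
grasp_force: 0.0
```

```bash
python3 - <<'E'
from h import *
np.set_printoptions(precision=4,suppress=True)
way((.42,-.2,.40),(.38,.0,.40),(.42,.2,.38))
s=snap('scene','s2.png');t=snap('top')
for n in ('lamp','lamp_grip'):
    a=bot.mark_of('scene',n)
    b=bot.mark_of('top',n)
    print(n,[ (x['location'],x['confidence']) for x in a+b], tri([(s,a[0]['location']),(t,b[0]['location'])]) if a and b else '')
E
```

```text
q [-28.3  30.4  61.8 117.4   3.1  44. ] p [ 0.5945 -0.3025  0.3949] zaxis [ 0.087  0.015 -0.996] y [0.949 0.304 0.087]
-> (0.42, -0.2, 0.4) tool delta [ 0.1507 -0.1339 -0.0186] 0.202
-> (0.38, 0.0, 0.4) tool delta [ 0.2027  0.0229 -0.0004] 0.204
-> (0.42, 0.2, 0.38) tool delta [0.1785 0.0971 0.0265] 0.205
lamp [([218.5, 198.0], 0.57), ([224.6, 198.2], 0.47), ([469.1, 235.6], 0.73)] (array([ 0.6068, -0.3073,  0.0077]), [2.7, 2.7])
lamp_grip [([214.1, 157.1], 0.94), ([481.7, 226.9], 0.88), ([221.2, 303.4], 0.53)] (array([ 0.6051, -0.2999,  0.1562]), [0.0, 0.0])
```

View pics/s2.png

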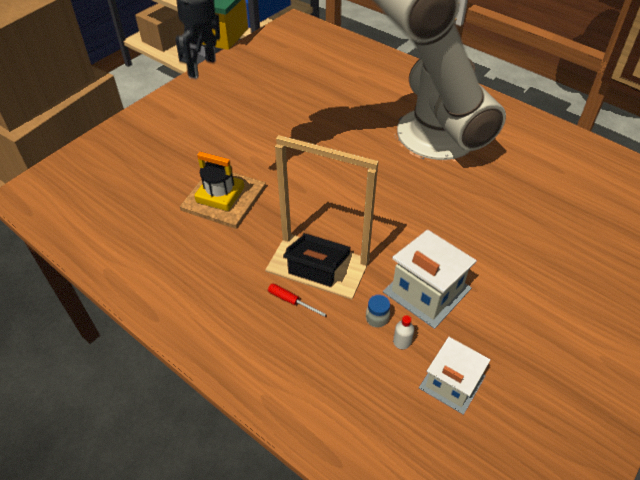

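The lamp stands upright on the mat and the stand is empty. I check its centring from the last close wrist picture while moving on.

```bash
python3 - <<'E'
from h import *
np.set_printoptions(precision=4,suppress=True)
c=bot.camera('wrist')
T=np.eye(4);T[:3,:3]=R.from_euler('xyz',[175.15,.55,107.7],degrees=True).as_matrix();T[:3,3]=[.5949,-.3047,.1287]
v=dict(T=T@np.array(c['T_tool_cam']),K=np.array(c['camera_matrix']),d=np.array(c['dist_coeffs']))
for p,z in (((183,110),.0113),((432,122),.0113),((247,181),.0433),((396,181),.0433),((329,230),.147),((368,230),.147)):print(p,atz(v,p,z))
E
```

```text
(183, 110) [ 0.4904 -0.2468  0.0113]
(432, 122) [ 0.6555 -0.2012  0.0113]
(247, 181) [ 0.5449 -0.2754  0.0433]
(396, 181) [ 0.6354 -0.2474  0.0433]
(329, 230) [ 0.5853 -0.2696  0.147 ]
(368, 230) [ 0.5989 -0.2656  0.147 ]
```

>>> arm_command([
  [0.035,-0.032,-0.002,0],
  [0.07,-0.065,-0.004,0],
  [0.11,-0.1,-0.01,0],
  [0.145,-0.12,-0.015,0],
  [0.18,-0.13,-0.018,0],
])

```text
time: 35.8
ee_pos: [0.4134, -0.1712, 0.3946]
tcp_rot: [175.2, 0.4, 107.6]
wrist_force: [1.0, 0.6, 0.7]
opening: 0.07
grasp_force: 0.0
```

>>> arm_command([
  [0.045,0.0,0,0],
  [0.09,0.005,0,0],
  [0.135,0.01,0,0],
  [0.175,0.02,0,0],
  [0.215,0.035,0.0,0],
])

```text
time: 36.3
ee_pos: [0.3823, 0.0445, 0.3964]
tcp_rot: [175.2, 0.5, 107.7]
wrist_force: [1.4, 1.1, -0.0]
opening: 0.07
grasp_force: 0.0
```

The lamp is within about 1 cm of the mat's centre. Next is the roof: I turn the fingers along the hinge direction and look from above.

```bash
python3 - <<'E'
from h import *
np.set_printoptions(precision=4,suppress=True)
s=snap('scene');t=snap('top')
T=lambda a,b:tri([(s,a),(t,b)])
print('grip',T((425,258.5),(222,253)),'hinge',T((448.3,246.2),(219.4,301.8)))
way((.45,.25,.37),(.53,.28,.33))
E
```

```text
grip (array([0.5571, 0.2814, 0.1596]), [1.0, 1.0]) hinge (array([0.4529, 0.2917, 0.1097]), [3.3, 3.3])
q [  6.6 -14.1  11.4 110.8   0.5  78.5] p [0.383  0.0472 0.3959] zaxis [ 0.082  0.019 -0.996] y [0.947 0.31  0.083]
-> (0.45, 0.25, 0.37) tool delta [0.1721 0.1242 0.035 ] 0.215
-> (0.53, 0.28, 0.33) tool delta [0.004  0.0817 0.0469] 0.094
```

>>> arm_command([
  [0.035,0.025,0.007,-0.14],
  [0.07,0.05,0.014,-0.28],
  [0.105,0.075,0.021,-0.42],
  [0.14,0.1,0.028,-0.56],
  [0.172,0.124,0.035,-0.7],
], hand=0.085)

```text
time: 36.9
ee_pos: [0.4521, 0.2464, 0.3698]
tcp_rot: [176.7, 3.5, 148.1]
wrist_force: [1.3, -0.8, 0.5]
opening: 0.0851
grasp_force: 0.0
```

>>> arm_command([
  [0,0,0,-0.14],
  [0,0,0,-0.28],
  [0,0,0,-0.42],
  [0,0,0,-0.5],
  [0,0,0,-0.5],
])

```text
time: 37.4
ee_pos: [0.452, 0.2445, 0.3701]
tcp_rot: [178.8, 4.6, 176.5]
wrist_force: [-0.3, -0.9, 0.2]
opening: 0.0848
grasp_force: 0.0
```

```bash
python3 - <<'E'
from h import *
np.set_printoptions(precision=4,suppress=True)
way()
v=snap('wrist','w4.png')
for n in ('roof_grip','roof_hinge'): print(n,[(m['location'],m['confidence']) for m in bot.mark_of('wrist',n)])
print(proj(v,[[.552,.28,.136],[.4405,.286,.1]]))
np.savez('w4.npz',**v)
E
```

```text
q [ 29.2   1.1  21.9 106.3  -1.5  32.6] p [0.452  0.2445 0.3701] zaxis [ 0.082  0.016 -0.997] y [0.059 0.998 0.021]
roof_grip [([356.6, 278.2], 0.89)]
roof_hinge [([353.5, 172.8], 0.93), ([469.5, 301.2], 0.59)]
[[351.867  274.7707]
 [350.8848 171.6173]]
```

View pics/w4.png

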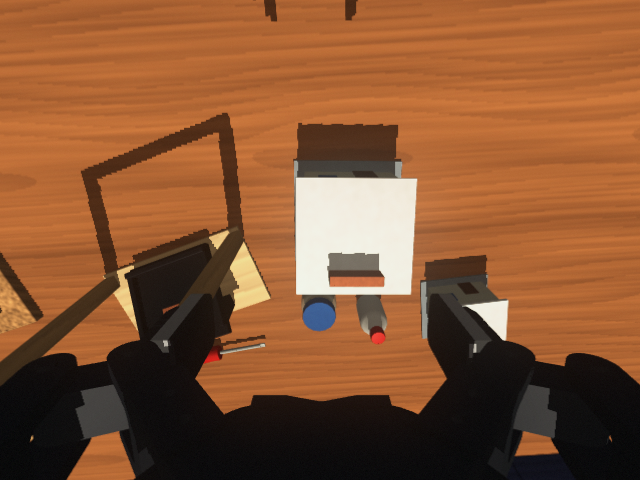

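The close view shows the larger house's roof with corners (296,178), (418,179), (411,295), (296,295), and the strip at (357,279). The jar at (319,315) and bottle at (377,335) are just behind it. I fit the roof pose to all three views.

```bash
cat > roof.py <<'E'
from h import *
from scipy.optimize import least_squares
def model(u,P):
    x,y,yaw,th,zh=u;P=np.array(P,float)
    X=np.array([P[0]*np.cos(th)-P[2]*np.sin(th),P[1],P[0]*np.sin(th)+P[2]*np.cos(th)])
    return np.array([x,y,zh])+R.from_euler('z',yaw).apply(X)
C=dict(nr=(0,-.068,.008),nl=(0,.068,.008),fl=(.136,.068,.008),fr=(.136,-.068,.008),g=(.112,0,.03))
def fit(obs,u0=(.4405,.286,-.06,.1,.1)):
    f=lambda u:np.concatenate([(proj(v,model(u,C[n]))[0]-p)/s for v,n,p,s in obs]+[[(u[4]-.1)/.002]])
    r=least_squares(f,u0,loss='soft_l1');return r.x,r.fun
E
python3 - <<'E'
from roof import *
np.set_printoptions(precision=4,suppress=True)
w=dict(np.load('w4.npz'));s=snap('scene');t=snap('top')
o=[(w,'nr',(296,178),1),(w,'nl',(418,179),1),(w,'fl',(411,295),1),(w,'fr',(296,295),1),(w,'g',(356.6,278.2),3),
(t,'fl',(194,245),1),(t,'fr',(254,247),1),(t,'nr',(253,308),1.5),(t,'nl',(193,305),1.5),(t,'g',(222,253),3),
(s,'nr',(428,234),1.5),(s,'nl',(474.5,262.5),1.5),(s,'fl',(434,289),1.5),(s,'fr',(394,259.5),1.5),(s,'g',(425,258.5),3)]
u,f=fit(o);print(u,np.degrees(u[2:4]));print(f)
g=model(u,C['g']);print('grip',g)
M=way();y=M[:,1];print('tool y az',np.degrees(np.arctan2(y[1],y[0])))
way(g+[0,0,.004]+.019*M[:,2]+[0,0,.08],g+[0,0,.004]+.019*M[:,2])
E
```

```text
[ 0.4483  0.2916 -0.0756  0.1868  0.0991] [-4.3289 10.7045]
[ 0.0153 -0.8519 -1.0048 -0.3657 -0.1012  0.1632 -0.121  -0.3048 -0.0463
  0.6268 -0.197  -2.2278 -0.6452 -0.9056 -1.6379 -1.641  -1.095  -1.9635
 -0.2279  0.9324 -0.8168 -2.5747  0.9968 -0.7669  6.1927  1.2777 -1.3056
 -2.1814  0.3111  0.721  -0.4376]
grip [0.5525 0.2837 0.1494]
q [ 29.3   1.1  22.  106.3  -1.5  32.8] p [0.4523 0.245  0.371 ] zaxis [ 0.083  0.017 -0.996] y [0.062 0.998 0.022]
tool y az 86.4582988429675
q [ 29.3   1.1  22.  106.3  -1.5  32.8] p [0.4523 0.245  0.371 ] zaxis [ 0.083  0.017 -0.996] y [0.062 0.998 0.022]
-> [0.554  0.284  0.2145] tool delta [-0.086   0.0417  0.1651] 0.191
-> [0.554  0.284  0.1345] tool delta [ 0.0065 -0.0018  0.0797] 0.08
```

>>> arm_command([
  [-0.02,0.01,0.038,0],
  [-0.04,0.02,0.075,0],
  [-0.06,0.03,0.11,0],
  [-0.08,0.04,0.145,0],
  [-0.086,0.042,0.165,0],
])

```text
time: 38.15
ee_pos: [0.5549, 0.2849, 0.2107]
tcp_rot: [178.8, 4.5, 176.4]
wrist_force: [-0.3, -0.5, 0.7]
opening: 0.0851
grasp_force: 0.0
```

>>> arm_command([
  [0.001,0,0.02,0],
  [0.003,0,0.04,0],
  [0.003,-0.001,0.04,0],
  [0.003,-0.001,0.04,0],
  [0.003,-0.001,0.04,0],
])

```text
time: 38.65
ee_pos: [0.5549, 0.2848, 0.1763]
tcp_rot: [178.7, 4.8, 176.4]
wrist_force: [-0.0, -0.5, -0.0]
opening: 0.0851
grasp_force: 0.0
```

```bash
python3 - <<'E'
from h import *
np.set_printoptions(precision=4,suppress=True)
M=way((.554,.284,.1345))
v=snap('wrist','w5.png')
print(proj(v,[[.5525,.2837,.1494]]),[(m['location'],m['confidence']) for m in bot.mark_of('wrist','roof_grip')])
E
```

```text
q [27.8  9.4  8.7 84.5 -1.4 31.2] p [0.5549 0.2848 0.1763] zaxis [ 0.085  0.018 -0.996] y [0.06  0.998 0.023]
-> (0.554, 0.284, 0.1345) tool delta [ 0.0043 -0.0018  0.0415] 0.042
[[315.6797 269.762 ]] [([315.1, 266.2], 0.79)]
```

View pics/w5.png

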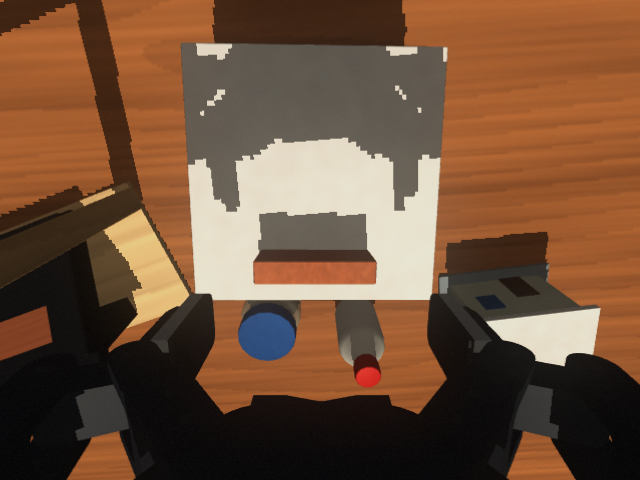

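The strip's top is at columns 253–376, rows 262–284, centred between the fingers as predicted. I go down and pinch its ends.

>>> arm_command([
  [0.001,0,0.015,0],
  [0.003,-0.001,0.03,0],
  [0.004,-0.001,0.041,0],
  [0.004,-0.001,0.041,0],
  [0.004,-0.001,0.041,0],
])

```text
time: 39.25
ee_pos: [0.5537, 0.2846, 0.1334]
tcp_rot: [178.7, 4.7, 176.5]
wrist_force: [-0.3, 0.1, 0.3]
opening: 0.0852
grasp_force: 0.0
```

>>> arm_command([
  [0,0,0,0],
  [0,0,0,0],
  [0,0,0,0],
  [0,0,0,0],
  [0,0,0,0],
], hand=0.0, grip_force=30)

```text
time: 39.75
ee_pos: [0.5545, 0.2829, 0.1343]
tcp_rot: [178.9, 4.8, 176.4]
wrist_force: [1.7, -9.6, 2.3]
opening: 0.059
grasp_force: 35.3
```

```bash
python3 - <<'E'
from roof import *
np.set_printoptions(precision=4,suppress=True)
o=bot.get_obs();print(o['wrist_force'],o['torque'],o['opening'],o['grasp_force'])
M=way();p=np.array(o['ee_pos'])
H=np.array([.4483,.2916,.0991]);th0=.187;ex=np.array([np.cos(.0756),-np.sin(.0756),0])
g=p-.019*M[:,2]-H; a=g@ex;b=g[2];print('radial',a,b,np.hypot(a,b),np.degrees(np.arctan2(b,a)))
for d in (8,16,24,32,34.3,36):
    c,s=np.cos(np.radians(d)),np.sin(np.radians(d))
    dp=ex*((a*c-b*s)-a)+np.array([0,0,a*s+b*c-b]);print(d,np.round(M.T@dp,4))
E
```

```text
[ 1.6713 -9.6186  2.2822] [-1.9033 -0.2011 -0.1439] 0.05898804677573271 35.32145619392395
q [27.7  9.2  3.9 79.9 -1.5 31.3] p [0.5545 0.2829 0.1343] zaxis [ 0.085  0.014 -0.996] y [0.062 0.998 0.02 ]
radial 0.1049966397973495 0.0541523045194969 0.11813875931931349 27.28254478794114
8 [ 0.0073  0.0004 -0.0147]
16 [ 0.0167  0.0008 -0.0283]
24 [ 0.0278  0.0012 -0.0405]
32 [ 0.0405  0.0016 -0.051 ]
34.3 [ 0.0444  0.0017 -0.0536]
36 [ 0.0474  0.0017 -0.0555]
```

Pinched. I follow the arc.

>>> arm_command([
  [0.004,0,-0.007,0],
  [0.007,0,-0.015,0],
  [0.012,0.0005,-0.022,0],
  [0.017,0.001,-0.028,0],
  [0.017,0.001,-0.028,0],
])

```text
time: 40.25
ee_pos: [0.5351, 0.2843, 0.1612]
tcp_rot: [178.9, 4.8, 176.4]
wrist_force: [2.0, -10.7, 2.6]
opening: 0.0591
grasp_force: 35.0
```

>>> arm_command([
  [0.005,0,-0.006,0],
  [0.011,0,-0.012,0],
  [0.017,0.001,-0.018,0],
  [0.024,0.001,-0.023,0],
  [0.024,0.001,-0.023,0],
])

```text
time: 40.75
ee_pos: [0.5089, 0.2861, 0.1819]
tcp_rot: [178.9, 4.8, 176.4]
wrist_force: [0.0, -13.1, 2.6]
opening: 0.0589
grasp_force: 35.9
```

```bash
python3 - <<'E'
from roof import *
np.set_printoptions(precision=4,suppress=True)
o=bot.get_obs();print(o['wrist_force'],o['torque'],o['opening'],o['grasp_force'])
M=way();p=np.array(o['ee_pos'])
s=snap('scene','s3.png');t=snap('top','t3.png');w=snap('wrist','w6.png')
for n,v in (('s',s),('t',t),('w',w)):
  for th in (38,45): print(n,th,[np.round(proj(v,model((.4483,.2916,-.0756,np.radians(th),.0991),C[c]))[0]).tolist() for c in ('nr','nl','fl','fr')])
a=cv2.resize(s['img'][200:320,370:490],(480,480));b=cv2.resize(t['img'][220:320,180:280],(300,300));b=cv2.copyMakeBorder(b,0,180,0,0,0)
cv2.imwrite('pics/c3.png',np.hstack([a,b]))
E
```

```text
[  0.0413 -13.1382   2.5909] [-2.6156 -0.2039 -0.3717] 0.058880135638455816 35.89961439371109
q [30.2  4.1  3.6 84.8 -1.8 33.7] p [0.5089 0.2861 0.1819] zaxis [ 0.085  0.013 -0.996] y [0.062 0.998 0.018]
s 38 [[428.0, 230.0], [477.0, 261.0], [456.0, 266.0], [403.0, 231.0]]
s 45 [[428.0, 230.0], [477.0, 261.0], [461.0, 259.0], [407.0, 225.0]]
t 38 [[251.0, 307.0], [191.0, 304.0], [187.0, 253.0], [249.0, 257.0]]
t 45 [[251.0, 307.0], [191.0, 304.0], [185.0, 258.0], [248.0, 262.0]]
w 38 [[201.0, 131.0], [438.0, 134.0], [469.0, 388.0], [169.0, 389.0]]
w 45 [[201.0, 129.0], [438.0, 132.0], [485.0, 386.0], [154.0, 387.0]]
```

View pics/c3.png

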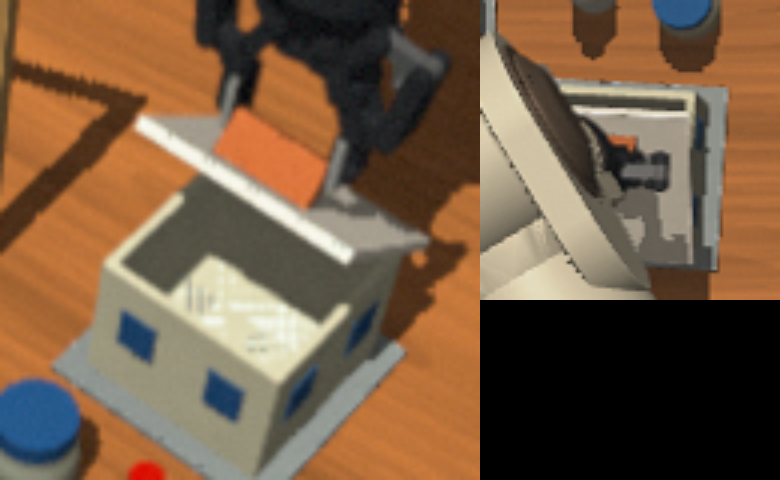

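The roof is open and, read against the model's corners, stands at about 42°. I add 2.5°, release, retreat and measure.

>>> arm_command([
  [0.002,0,-0.001,0],
  [0.0045,0,-0.0027,0],
  [0.0045,0,-0.0027,0],
  [0.0045,0,-0.0027,0],
  [0.0045,0,-0.0027,0],
])

```text
time: 41.4
ee_pos: [0.505, 0.2864, 0.1841]
tcp_rot: [178.9, 4.8, 176.3]
wrist_force: [1.1, -12.8, 1.7]
opening: 0.0589
grasp_force: 35.5
```

```bash
python3 - <<'E'
from roof import *
o=bot.get_obs();M=way();p=np.array(o['ee_pos']);print(o['wrist_force'])
H=np.array([.4483,.2916,.0991]);ex=np.array([np.cos(.0756),-np.sin(.0756),0])
g=p-.019*M[:,2]-H;a=g@ex;b=g[2];print('r',np.hypot(a,b),'theta',np.degrees(np.arctan2(b,a))-16.8)
# refit angle from the pre-move picture picks: scene and top
s=snap('scene')
for dx in (-.004,0,.004):
  f=lambda th:np.linalg.norm(proj(s,model((.4483+dx,.2916,-.0756,np.radians(th),.0991),C['fr']))[0]-(404.5,229))+np.linalg.norm(proj(s,model((.4483+dx,.2916,-.0756,np.radians(th),.0991),C['fl']))[0]-(458.8,261.7))
  L=np.arange(36,50,.25);v=[f(x) for x in L];print(dx,L[np.argmin(v)],min(v))
E
```

```text
q [30.5  3.7  3.3 85.  -1.8 34. ] p [0.505  0.2864 0.1841] zaxis [ 0.085  0.013 -0.996] y [0.062 0.998 0.019]
[  1.12202851 -12.78294406   1.69686614]
r 0.117761476026021 theta 45.151530848759265
-0.004 40.5 1.9484793453234022
0 42.0 1.8704069894694548
0.004 42.75 1.9584233197186358
```

>>> arm_command([
  [0,0,0,0],
  [0,0,0,0],
  [0,0,0,0],
  [0,0,0,0],
  [0,0,0,0],
], hand=0.085)

```text
time: 41.95
ee_pos: [0.5042, 0.2887, 0.1834]
tcp_rot: [178.7, 4.7, 176.5]
wrist_force: [-0.1, 1.1, -0.3]
opening: 0.0849
grasp_force: 0.0
```

>>> arm_command([
  [0,0,-0.02,0],
  [0,0,-0.05,0],
  [0,0,-0.09,0],
  [0,0,-0.13,0],
  [0,0,-0.17,0],
])

```text
time: 42.45
ee_pos: [0.4896, 0.2855, 0.3543]
tcp_rot: [178.7, 4.7, 176.5]
wrist_force: [0.0, -0.8, 0.5]
opening: 0.0847
grasp_force: 0.0
```

```bash
cat > meas.py <<'E'
from roof import *
def strip(v,box,name):
    h=cv2.cvtColor(v['img'],cv2.COLOR_BGR2HSV);m=cv2.inRange(h,(3,110,60),(14,255,255))
    B=np.zeros_like(m);x0,y0,x1,y1=box;B[y0:y1,x0:x1]=1;m=m*B
    n,l,st,ce=cv2.connectedComponentsWithStats(m);i=1+np.argmax(st[1:,4]);m=(l==i).astype(np.uint8)
    best=[]
    for th in np.arange(35,55,.5):
        P=np.array([model((.4483,.2916,-.0756,np.radians(th),.0991),(x,y,z)) for x in(.106,.118) for y in(-.03,.03) for z in(.008,.036)])
        q=cv2.convexHull(np.round(proj(v,P)*16).astype(np.int32));k=np.zeros_like(m);cv2.fillConvexPoly(k,q,1,shift=4)
        ys,xs=np.nonzero(k);best.append(((m&k).sum()/(m|k).sum(),th,xs.mean(),ys.mean()))
    print(name,'blob',st[i],ce[i].round(1),'best',[np.round(b,2).tolist() for b in sorted(best)[::-1][:3]])
    c=[(np.hypot(b[2]-ce[i][0],b[3]-ce[i][1]),b[1]) for b in best];print(' centroid theta',min(c))
E
python3 - <<'E'
from meas import *
way((.42,.12,.42))
w=snap('wrist');P=model((.4483,.2916,-.0756,np.radians(45),.0991),(.112,0,.022));c=proj(w,P)[0].astype(int);print(c)
strip(w,(max(0,c[0]-90),max(0,c[1]-60),c[0]+90,min(480,c[1]+60)),'wrist')
E
```

```text
q [ 31.1   7.5  26.8 104.7  -1.6  34.5] p [0.4896 0.2855 0.3543] zaxis [ 0.083  0.017 -0.996] y [0.06  0.998 0.022]
-> (0.42, 0.12, 0.42) tool delta [ 0.0537 -0.1679 -0.0741] 0.191
[318 232]
wrist blob [ 303  172  105  120 3213] [376.5 246.6] best [[0.0, 54.5, 319.39, 216.1], [0.0, 54.0, 319.01, 216.95], [0.0, 53.5, 318.96, 217.96]]
 centroid theta (np.float64(57.841801018490294), np.float64(35.0))
```

>>> arm_command([
  [0,-0.03,-0.02,0],
  [0.01,-0.07,-0.05,0],
  [0.03,-0.11,-0.06,0],
  [0.07,-0.15,-0.06,0],
  [0.11,-0.19,-0.06,0],
])

```text
time: 43.0
ee_pos: [0.373, 0.1094, 0.4001]
tcp_rot: [178.7, 4.7, 176.5]
wrist_force: [0.0, 0.2, 1.4]
opening: 0.0851
grasp_force: 0.0
```

>>> arm_command([
  [0.01,-0.04,0,0],
  [0.02,-0.08,0,0],
  [0.03,-0.12,0,0],
  [0.04,-0.16,0,0],
  [0.04,-0.2,0,0],
])

```text
time: 43.5
ee_pos: [0.3209, -0.0878, 0.3931]
tcp_rot: [178.7, 4.8, 176.5]
wrist_force: [0.8, 0.8, 0.2]
opening: 0.085
grasp_force: 0.0
```

```bash
python3 - <<'E'
from meas import *
way()
t=snap('top');c=proj(t,model((.4483,.2916,-.0756,np.radians(45),.0991),(.112,0,.022)))[0].astype(int)
strip(t,(c[0]-30,c[1]-25,c[0]+30,c[1]+25),'top')
s=snap('scene');c=proj(s,model((.4483,.2916,-.0756,np.radians(45),.0991),(.112,0,.022)))[0].astype(int)
strip(s,(c[0]-30,c[1]-25,c[0]+30,c[1]+25),'scene')
r=lambda v,n:[(np.round(m['location']).tolist(),round(m['confidence'],2)) for m in bot.mark_of(v,n)]
for n in ('lamp','glue','paint','driver'):print(n,r('scene',n),r('top',n))
E
```

```text
q [-17.3 -20.4   6.5 112.6   2.4 -13.8] p [ 0.3209 -0.0878  0.3931] zaxis [ 0.085  0.017 -0.996] y [0.059 0.998 0.022]
top blob [202 265  30  14 330] [216.6 271.4] best [[0.83, 43.5, 216.71, 271.57], [0.82, 42.5, 216.92, 270.74], [0.82, 43.0, 216.66, 271.13]]
 centroid theta (np.float64(0.2432618304807553), np.float64(43.0))
scene blob [ 410  211   60   44 1853] [444.2 227.3] best [[0.24, 46.0, 441.01, 235.68], [0.24, 54.5, 445.87, 229.29], [0.24, 53.0, 444.93, 230.32]]
 centroid theta (np.float64(2.4471408364742735), np.float64(54.0))
lamp [([218.0, 192.0], 0.57)] [([469.0, 235.0], 0.98), ([215.0, 276.0], 0.74)]
glue [([403.0, 340.0], 0.89)] [([216.0, 215.0], 0.51)]
paint [([376.0, 320.0], 0.56)] [([250.0, 221.0], 0.91)]
driver [([300.0, 305.0], 0.92)] [([315.0, 188.0], 0.88)]
```

```bash
python3 -c "
from h import *
print(bot.job_done())"
```

```text
the job is handed in; nothing more can be done
None
```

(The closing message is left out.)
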